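Hang the bottle holder on its keyhole screws and clamp the dropper bottle in it

TASK

Hang the metal bottle holder on the upright stand: pass the two keyholes of its back plate over the two screw heads, flat against the panel, and slide it down until the screws sit at the top of the narrow slots, then let go. Stand the amber dropper bottle from the front left of the bench upright on the holder's shelf between the two jaws and release it, then gently slide the loose jaw shut until it pushes the bottle against the fixed jaw and bears on it, and leave it all hanging there. Do not disturb the cassette box, the timer or the tape roll.

Things in the scene. Friction and masses are not known exactly. Their poses are not given: they have to be found in the camera images.
- stand: Fixed grey upright panel 160 wide (y) x 10 thick x 200 tall on a foot plate 8 high, reaching 50 in front. Origin: at bench height below the middle of the panel's front face; -x points out of that face, to the robot; z up. Two steel screws stand out of the face at y = -50 and +50, z = 170.
- screws (a point): Point on the panel's front face midway between the two screws, on the height of their axes (170 mm above the bench); axes as the stand's. Each screw: shank 8 mm diameter, bare for 8 mm, then a head 18 mm diameter and 5 mm thick, its tip 13 mm from the face.
- holder: Loose aluminium bottle holder, about 0.4 kg, standing on its shelf. Origin: underside, middle of the REAR face of its back plate; -x to its front, z up. Plate 150 wide (y) x 95 tall x 6 thick. Shelf top at z = 5, to x = -80; 3 mm thick front lip beyond it, to z = 10. Balance point about 25 in front of the rear face. Hung, its axes lie along the stand's.
- holder_grip (a point): Middle of the grip block on the front of the holder's plate, at its top: 20 mm across y, 28 along x, 35 tall; both y sides clear for fingers. 19 mm in front of the plate's rear face, 78 mm above the holder's underside; axes as the holder's.
- slot_ends (a point): Point on the plate's rear face midway between its two upright keyholes (at y = -50 and +50), 70 mm above the holder's underside; fully hung it meets point screws within about 3 mm. Each keyhole: round hole 28 mm wide centred 24 mm below this point, a slot 12 mm wide running up from it. So the heads pass with this point 24 mm above screws; then slide down 24 mm.
- fixed_jaw (a point): Middle of the inner face (facing -y) of the fixed jaw on the holder's shelf: 42 mm wide (x), top at z = 50, 8 mm thick. At x = -54, y = +52, z = 30 mm in the holder's frame; axes as the holder's.
- jaw (a joint): Slide of the loose jaw towards the fixed jaw (holder's +y), m. At 0 the inner faces are 104 mm apart, at 0.080 24 mm. Starts at 0 to 0.010, takes about 2 N, stays where it is left. With the bottle clamped it reads about 0.069.
- jaw_back (a point): Middle of the outer (-y) face of the sliding jaw, where it is pushed to +y: 42 mm wide (x), from 28 mm below to 16 mm above this point; jaw 10 mm thick (a 6 mm high foot sticks out 6 mm more at the bottom), at x = -75 to -33 in the holder. Axes as the holder's.
- bottle_mid (a point): Middle (49 mm above its foot) of the loose amber dropper bottle (front left; not those at the back), 98 mm tall, upright; its round body, 35 to 36 mm across, is the lowest 60 mm; above it a dark cap 22 and a red bulb 14 mm across. Grasp the body, about 15 mm below this point. Belongs at x = -54 mm in the holder, midway between the jaws at first.
- bottle: The same amber dropper bottle, about 60 g; origin at the middle of its foot.
- cassette_mid (a point): Middle of a bystander: small box with grey lid, 47 x 53 x 50 mm, beside the bottle (the two may have changed places). Leave alone.
- timer: Bystander: flat white timer 66 x 66 x 20 mm on the right of the bench; origin under its middle. Leave alone.
- tape_roll: Bystander: roll of tape 68 mm across, 18 mm high, on the right of the bench; origin under its middle. Leave alone.
Things that resemble listed ones, but are neither listed nor needed, are in the scene too. Leave any pink or yellow look-alike of the bottle alone.

How it is judged:
On the way, in this order (a step that is already met when the one before it is completed fails the run):
1. the keyholes are over the screw heads: the holder's plate is flat against the panel with the screws in the wide holes (x of slot_ends in the frame of screws between -0.006 and 0.004 m and y of slot_ends in the frame of screws between -0.007 and 0.007 m and z of slot_ends in the frame of screws between 0.013 and 0.035 m), for 0.05 s.
2. the holder has been slid down so that it hangs with the screws at the top of the narrow slots, and is let go (x of slot_ends in the frame of screws between -0.006 and 0.004 m and y of slot_ends in the frame of screws between -0.007 and 0.007 m and z of slot_ends in the frame of screws between -0.006 and 0.004 m and angle between the z axis of holder and the z axis of stand, either way round below 0.08 rad and angle between the x axis of holder and the x axis of stand, either way round below 0.08 rad and contact force between the fingers and holder below 0.1 N), for 0.2 s.
3. the bottle stands upright on the hanging holder's shelf between the jaws, let go (x of slot_ends in the frame of screws between -0.006 and 0.004 m and y of slot_ends in the frame of screws between -0.007 and 0.007 m and z of slot_ends in the frame of screws between -0.006 and 0.004 m and angle between the z axis of holder and the z axis of stand, either way round below 0.08 rad and angle between the x axis of holder and the x axis of stand, either way round below 0.08 rad and x of bottle_mid in the frame of holder between -0.072 and -0.036 m and z of bottle_mid in the frame of holder between 0.049 and 0.059 m and angle between bottle_mid's own z axis and vertical below 0.12 rad and y of bottle_mid in the frame of holder between -0.04 and 0.04 m and contact force between the fingers and bottle below 0.1 N and linear speed of bottle below 0.03 m/s), for 0.2 s.
4. the sliding jaw bears on the bottle with at least 1 N, the bottle lying against the fixed jaw (x of slot_ends in the frame of screws between -0.006 and 0.004 m and y of slot_ends in the frame of screws between -0.007 and 0.007 m and z of slot_ends in the frame of screws between -0.006 and 0.004 m and angle between the z axis of holder and the z axis of stand, either way round below 0.08 rad and angle between the x axis of holder and the x axis of stand, either way round below 0.08 rad and x of bottle_mid in the frame of holder between -0.072 and -0.036 m and z of bottle_mid in the frame of holder between 0.049 and 0.059 m and angle between bottle_mid's own z axis and vertical below 0.12 rad and contact force between jaw and bottle above 1 N and y of bottle_mid in the frame of holder between 0.027 and 0.04 m and value of joint jaw above 0.064 m), for 0.1 s.
At the end, for the whole second after the job is handed in: The holder hangs at rest on both screws (slot_ends within 6 mm of screws, square within 0.08 rad); the bottle stands upright (0.12 rad) on its shelf, within 18 mm of the jaws' middle in x and 6 mm of touching the fixed jaw; the jaw is closed on it (joint over 0.065 m) (x of slot_ends in the frame of screws between -0.006 and 0.004 m and y of slot_ends in the frame of screws between -0.007 and 0.007 m and z of slot_ends in the frame of screws between -0.006 and 0.004 m and angle between the z axis of holder and the z axis of stand, either way round below 0.08 rad and angle between the x axis of holder and the x axis of stand, either way round below 0.08 rad and x of bottle_mid in the frame of holder between -0.072 and -0.036 m and z of bottle_mid in the frame of holder between 0.049 and 0.059 m and angle between bottle_mid's own z axis and vertical below 0.12 rad and y of bottle_mid in the frame of holder between 0.028 and 0.04 m and value of joint jaw above 0.065 m and linear speed of each of holder, bottle below 0.02 m/s).
It fails at once if the cassette box, timer or tape roll is moved more than 30 mm (distance of any of cassette_mid, timer, tape_roll from where it was at the start of the episode above 0.03 m).
It fails at once if the bottle is tipped over (more than 0.7 rad) (angle between bottle_mid's own z axis and vertical above 0.7 rad).
It fails at once if the jaw is rammed into the bottle with more than 40 N (contact force between jaw and bottle above 40 N).
It also fails if it takes over 72 s, if anything falls off the work surface, if the arm or the gripper's body presses on something with over 40 N, if the wrist force passes 120 N, or if a joint passes its speed limit or range.

ROBOT

A 6-joint arm with a two-finger parallel gripper is mounted at the origin on a cart in front of the work surface, level with it; the furniture and walls round the work are solid. World frame = base frame: x ahead of the robot, y to its left, z up, the work surface at z = 0. Lengths are in m, angles in rad, forces in N, time in s.
With the tool pointing down it reaches from about 0.275 to 0.85 m from the base axis. Payload 5.2 kg.
Tool frame: the origin (TCP) lies on the front face of the gripper's body, between the roots of the fingers; the fingertips stand 73 mm ahead of it and the grasp point (between the pads) lies 54 mm ahead of it; z points along the fingers, y is the direction in which the jaws open and shut (so a half turn about z gives the same grasp; the last joint's range is limited). The gripper opens to 85 mm and grips with 20 to 120 N. Pads are 22 mm wide; open, the fingers measure 114 mm over their backs; the gripper's body (76 mm by 85 mm) begins 54 mm behind the grasp point. The pads swing forward as they close: fully open they stand 13 mm farther back than shut.
Start: joints at [-1.434, 0.259, 1.535, -0, 1.348, -0.203], TCP at [0.183, -0.519, 0.304] pointing down, gripper open.
Joint ranges: [-3.14, 3.14], [-0.91, 2.08], [0.19, 2.58], [-1.22, 4.36], [0.22, 2.71], [-3.12, 3.12]. Speed limits (rad/s): [2.57, 2.57, 3.14, 3.14, 3.14, 3.14].

INTERFACE

Orientations are given as a unit quaternion [x, y, z, w].
In Python, from workcell import readout, get_image, job gives the robot as it stands.
- The arm moves only by the shell command python3 -m jog 'ROWS' [FORCE]. ROWS is JSON, a list of rows, each an object of numbers: "grip": the opening, from 0 (shut) to 1 (fully open); "dx", "dy", "dz": the shift along the tool's x, y, z in m; "wx", "wy", "wz": the turn, a rotation vector about the tool's x, y, z in degrees. In form: [{"grip": .., "dx": .., "dy": .., "dz": .., "wx": .., "wy": .., "wz": ..}, ...]. A call has 1 to 20 rows; each row is the pose to reach, as a shift and turn from the pose commanded when the call began, along the tool's axes at that moment; what a row does not reach only later rows make up. A row lasts 1/10 s, in which the tool goes at most 50 mm and 8.59 degrees, less where a joint would pass 70% of its speed; a pose out of reach is approached as far as the arm can. A call with a gripper value outside its range is refused whole. The fingers move at their own pace and stop on an object; FORCE is the grip in N (left out, the last holds). Time passes only in rows, so rows that repeat a pose let the fingers close. It gives the time, the measured TCP pose, the force and the opening at its end, in the units of the state.
- readout.sense(): the state, without advancing time (a new reading comes with each control period).
- get_image(name): name is "scene" or "top" or "wrist"; returns a dict with "pixels" (480x640x3 uint8, red, green, blue), "camera_matrix" (3x3 intrinsics, pixels), "R" (3x3) and "t" (3): a world point X has camera coordinates R X + t. Camera axes: x right, y down, z forward; pixel columns grow to the right and rows downward; lengths in m; the calibration is good to about 2 mm. A picture is of the moment at which its call begins. There is no depth.
- job.close_job(): hands the job in, once; it reports no verdict.
The state is a dict: "clock": time; "q": joint angles; "joint_vel": joint speeds; "tau": joint torques, N m; "position": TCP position; "eef_rot": TCP orientation; "force": force on the tool from outside, world axes, zero at the start; "moment": the same for the moment, N m; "width": finger opening in m.
Only numpy, scipy, OpenCV 4.12 (cv2) and the standard library are available. Lean on these libraries where they do the work, as an engineer would, in place of code of your own. Each camera call takes 0.05 s, during which the arm holds its last target.

## Working session

There is one attempt and no reset: what is moved stays moved. The work goes in short steps, Python scripts to look and compute and a shell command to move; the robot and the scene stay as the last step left them, time stands still between calls to the robot, and variables do not carry over. Pictures are saved under pics/ and viewed, and the job is handed in when it is done.

```bash
mkdir -p pics; cat > h.py <<'E'
import numpy as np, cv2
from workcell import readout, get_image, job
def snap(n,f):
    im=get_image(n); cv2.imwrite('pics/'+f,im['pixels'][:,:,::-1]); np.savez('pics/'+f+'.npz',**im); return im
def ray(im,u,v):
    K=np.array(im['camera_matrix']);R=np.array(im['R']);t=np.array(im['t'])
    d=R.T@np.linalg.solve(K,[u,v,1.]); return -R.T@t,d
def onz(im,u,v,z):
    c,d=ray(im,u,v); return c+d*(z-c[2])/d[2]
def proj(im,X):
    p=np.array(im['camera_matrix'])@(np.array(im['R'])@np.array(X)+np.array(im['t'])); return p[:2]/p[2]
def tri(a,b):
    (c1,d1),(c2,d2)=a,b
    d1=d1/np.linalg.norm(d1);d2=d2/np.linalg.norm(d2)
    A=np.stack([d1,-d2],1); s=np.linalg.lstsq(A,c2-c1,rcond=None)[0]
    p=c1+s[0]*d1;q=c2+s[1]*d2; return (p+q)/2,np.linalg.norm(p-q)
def load(f): return dict(np.load('pics/'+f+'.npz'))
E
python3 - <<'E'
from h import *
for n in ['scene','top','wrist']:
    im=snap(n,n+'0.png'); R=np.array(im['R']);print(n,-R.T@np.array(im['t']),R[2],im['camera_matrix'][0][0])
print(readout.sense())
E
```

```text
scene [-0.18847705  0.62714987  0.57480474] [ 0.66326429 -0.6135965  -0.42846214] 541.1941076352008
top [ 0.40475078 -0.03104559  1.23728447] [ 0.12262524  0.01971718 -0.99225717] 468.5336353023556
wrist [ 0.2438083  -0.49633795  0.37332416] [-0.244619   -0.08564424 -0.96582949] 368.8462229706593
{'clock': 0.15, 'q': array([-1.43383739e+00,  2.59208871e-01,  1.53583717e+00, -3.45182478e-05,
        1.34796692e+00, -2.02801855e-01]), 'joint_vel': array([-0.00089174, -0.00155383, -0.0031411 ,  0.00062448,  0.00223154,
        0.00087974]), 'tau': array([ 9.58913297e-04, -4.46388388e+01, -2.90820944e+01, -3.04722234e-04,
        8.22157570e-03,  1.58053854e-05]), 'position': array([ 0.18326475, -0.51825601,  0.30324547]), 'eef_rot': array([ 9.85604099e-01,  1.69068198e-01,  6.55450158e-06, -7.10323105e-04]), 'force': array([-0.06523193,  0.54160805, -0.3054283 ]), 'moment': array([ 0.05600504,  0.05413424, -0.03680089]), 'width': 0.08505323972364304}
```

View pics/scene0.png

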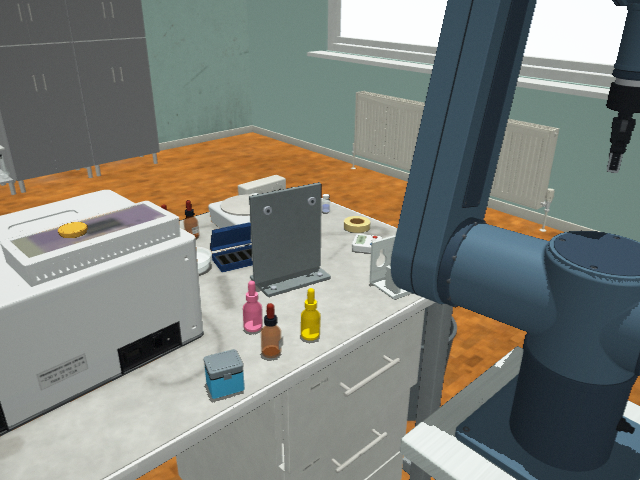

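View pics/top0.png

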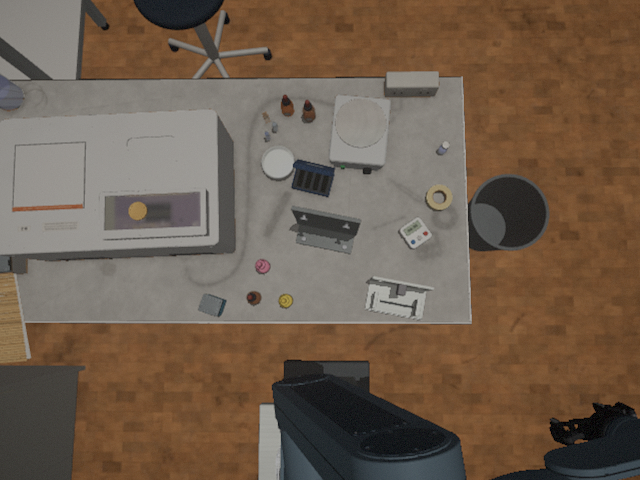

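```bash
python3 - <<'E'
from h import *
im=load('top0.png')
p=im['pixels'][:,:,::-1]
def up(a,r,n,k): 
    x0,y0,x1,y1=r; cv2.imwrite('pics/'+n,cv2.resize(a[y0:y1,x0:x1],None,fx=k,fy=k,interpolation=cv2.INTER_CUBIC))
up(p,(355,265,445,325),'c_h.png',8)
up(p,(280,195,370,260),'c_s.png',8)
up(p,(190,250,300,325),'c_b.png',7)
for u,v in [(253,298),(398,298),(325,240),(263,267),(286,300),(212,305)]: print(u,v,onz(im,u,v,0))
E
```

```text
253 298 [0.41972478 0.18054925 0.        ]
398 298 [ 0.42054812 -0.20015993  0.        ]
325 240 [ 0.57380216 -0.00873059  0.        ]
263 267 [0.50154195 0.15565496 0.        ]
286 300 [0.41468852 0.09343666 0.        ]
212 305 [0.40117264 0.28844885 0.        ]
```

View pics/c_h.png

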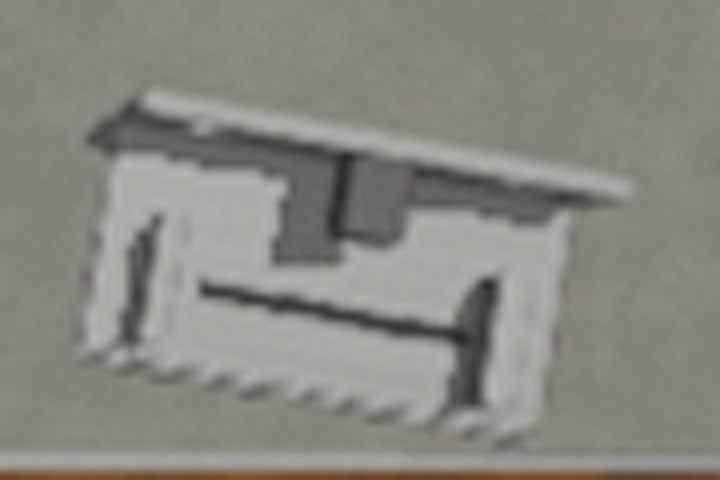

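View pics/c_s.png

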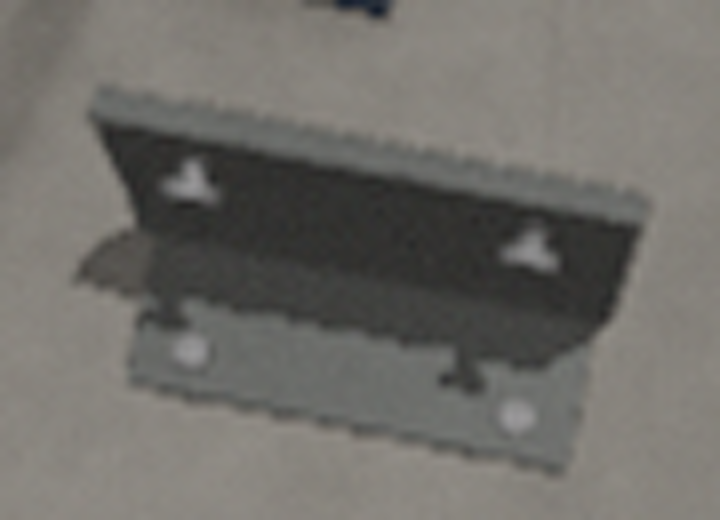

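View pics/c_b.png

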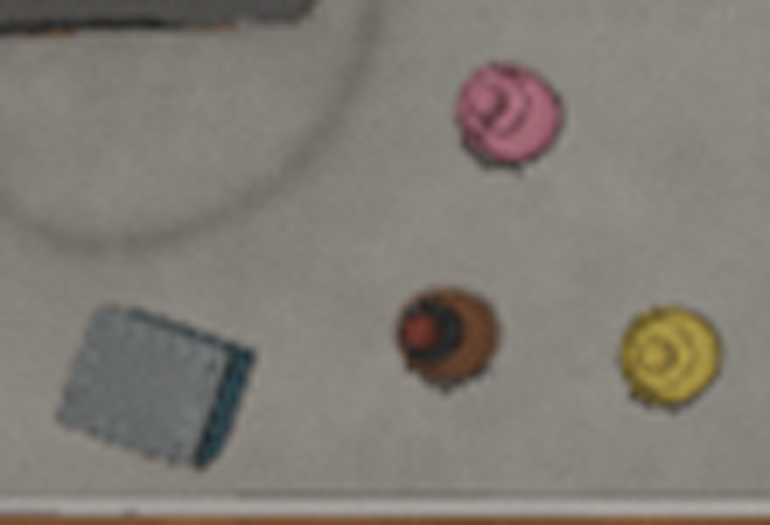

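View pics/wrist0.png

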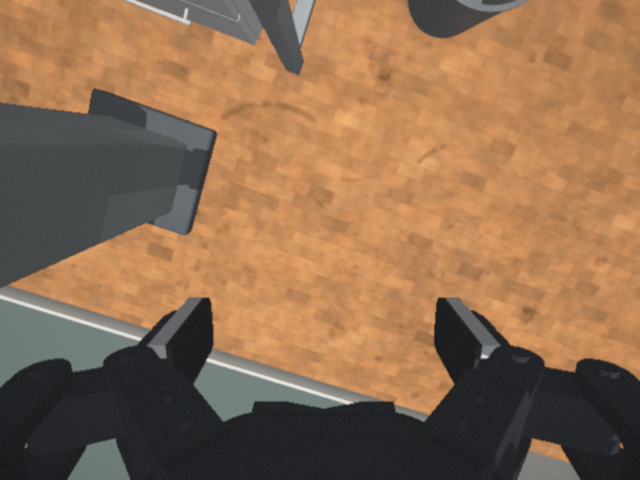

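```bash
python3 - <<'E'
from h import *
p=load('scene0.png')['pixels'][:,:,::-1]
def up(a,r,n,k): 
    x0,y0,x1,y1=r; cv2.imwrite('pics/'+n,cv2.resize(a[y0:y1,x0:x1],None,fx=k,fy=k,interpolation=cv2.INTER_CUBIC))
up(p,(240,180,340,300),'d_s.png',5)
up(p,(355,220,435,300),'d_h.png',7)
up(p,(240,270,330,365),'d_b.png',6)
E
```

```text
(no output)
```

View pics/d_s.png

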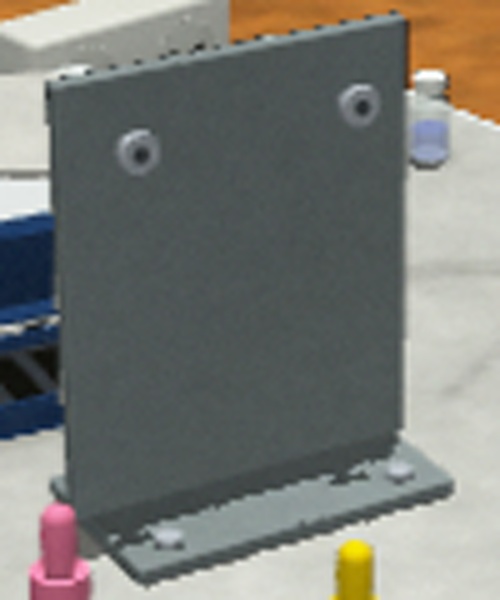

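View pics/d_h.png

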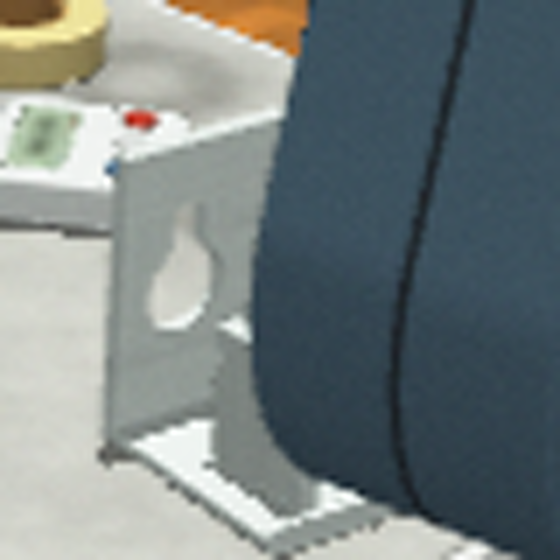

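View pics/d_b.png

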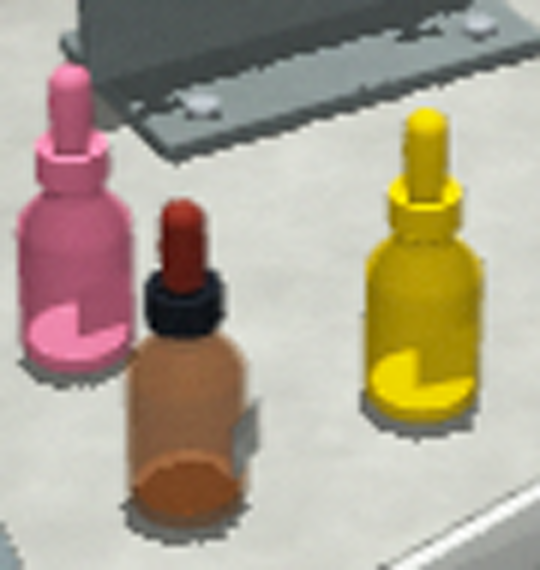

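```bash
python3 - <<'E'
from h import *
S=load('scene0.png');T=load('top0.png')
f=lambda x,y,k,o:((x+.5)/k-.5+o[0],(y+.5)/k-.5+o[1])
so=(240,180);to=(280,195)
A=[f(141,154,5,so),f(361,106,5,so)]; B=[f(190,185,8,to),f(530,252,8,to)]
P=[]
for a,b in zip(A,B):
    p=onz(S,*a,.170);P.append(p);print('scene170',p,'top170',onz(T,*b,.17),'tri',tri(ray(S,*a),ray(T,*b)))
d=P[0]-P[1];print(np.linalg.norm(d),'yaw',np.degrees(np.arctan2(-d[0],d[1])))
# panel top corners
for a,b in zip([f(52,84,5,so),f(402,14,5,so)],[f(92,112,8,to),f(643,222,8,to)]):
    print('panel top front', onz(S,*a,.2),onz(T,*b,.2),tri(ray(S,*a),ray(T,*b)))
ho=(355,265)
L=onz(T,*f(145,88,8,ho),.095);R=onz(T,*f(634,180,8,ho),.095);d=L-R
print('holder rear top',L,R,np.linalg.norm(d),np.degrees(np.arctan2(-d[0],d[1])))
for q in [(345,150),(412,165),(400,245),(335,235)]: print('block',onz(T,*f(*q,8,ho),.0955))
for q in [(80,350),(520,440)]: print('lip',onz(T,*f(*q,8,ho),.01))
# bottle: bulb top, foot
a=f(182,208,6,(240,270)); b=f(420,328,7,(190,250))
print('bulb',tri(ray(S,*a),ray(T,*b)))
print('foot', onz(S,*f(187,488,6,(240,270)),.0),'body',onz(T,*f(452,333,7,(190,250)),.045))
E
```

```text
scene170 [0.5973525  0.03997759 0.17      ] top170 [0.602718   0.03853214 0.17      ] tri (array([0.60227525, 0.03775859, 0.16805849]), np.float64(0.002377651497874465))
scene170 [ 0.57819871 -0.05794213  0.17      ] top170 [ 0.58299408 -0.05972155  0.17      ] tri (array([ 0.58258137, -0.06049876,  0.16815584]), np.float64(0.0020386267345432465))
0.09977544872712968 yaw -11.067710035209446
panel top front [0.61762875 0.06599333 0.2       ] [0.61809174 0.06441411 0.2       ] (array([0.61852416, 0.06482713, 0.19936221]), np.float64(0.0009116724500331924))
panel top front [ 0.58702843 -0.08852123  0.2       ] [ 0.5864721  -0.09058605  0.2       ] (array([ 0.58721711, -0.08995553,  0.19952029]), np.float64(0.0018590754693987251))
holder rear top [ 0.47346798 -0.12668031  0.095     ] [ 0.44582858 -0.27402413  0.095     ] 0.14991376184378777 -10.624325835547813
block [ 0.45472511 -0.18694871  0.0955    ]
block [ 0.45022417 -0.20710333  0.0955    ]
block [ 0.4261185  -0.20303307  0.0955    ]
block [ 0.42908506 -0.1835043   0.0955    ]
lip [ 0.39365495 -0.11189562  0.01      ]
lip [ 0.36525396 -0.2533197   0.01      ]
bulb (array([0.42260544, 0.17321609, 0.09388123]), np.float64(0.0007019144263942693))
foot [0.42365124 0.17508296 0.        ] body [0.42134855 0.16998965 0.045     ]
```

```bash
cat >> h.py <<'E'
from scipy.spatial.transform import Rotation as Ro
def pose():
    s=readout.sense(); return np.array(s['position']),Ro.from_quat(s['eef_rot']).as_matrix(),s
def Rt(yaw,tilt=0):  # tool x at yaw, z down; tilt: z leans forward (deg)
    y,t=np.radians(yaw),np.radians(tilt)
    f=np.array([np.cos(y),np.sin(y),0]);u=np.array([0,0,1.])
    z=-u*np.cos(t)+f*np.sin(t); x=f*np.cos(t)+u*np.sin(t); return np.stack([x,np.cross(z,x),z],1)
def go(pos,R,d=0):
    "TCP target such that point d ahead of TCP is at pos"
    p,R0,s=pose(); R=np.array(R); tp=np.array(pos)-d*R[:,2]
    sh=R0.T@(tp-p); w=np.degrees(Ro.from_matrix(R0.T@R).as_rotvec())
    print('shift mm',np.round(sh*1000,1),'turn',np.round(w,2),'rows>=',np.ceil(np.linalg.norm(sh)/.05),np.ceil(np.linalg.norm(w)/8.59))
E
python3 - <<'E'
from h import *
go([.4405,-.196,.30],Rt(-11))
E
```

```text
shift mm [ 349.9 -218.1    3.6] turn [-8.000e-02  1.000e-02  3.047e+01] rows>= 9.0 4.0
```

```bash
python3 -m jog '[{"dx":0.175,"dy":-0.109,"wz":15,"grip":0.55},{"dx":0.35,"dy":-0.218,"dz":0.004,"wz":30.5,"grip":0.55},{"dx":0.35,"dy":-0.218,"dz":0.004,"wz":30.5,"grip":0.55},{"dx":0.35,"dy":-0.218,"dz":0.004,"wz":30.5,"grip":0.55},{"dx":0.35,"dy":-0.218,"dz":0.004,"wz":30.5,"grip":0.55},{"dx":0.35,"dy":-0.218,"dz":0.004,"wz":30.5,"grip":0.55},{"dx":0.35,"dy":-0.218,"dz":0.004,"wz":30.5,"grip":0.55},{"dx":0.35,"dy":-0.218,"dz":0.004,"wz":30.5,"grip":0.55},{"dx":0.35,"dy":-0.218,"dz":0.004,"wz":30.5,"grip":0.55},{"dx":0.35,"dy":-0.218,"dz":0.004,"wz":30.5,"grip":0.55},{"dx":0.35,"dy":-0.218,"dz":0.004,"wz":30.5,"grip":0.55},{"dx":0.35,"dy":-0.218,"dz":0.004,"wz":30.5,"grip":0.55}]' 40
python3 - <<'E'
from h import *
go([.4405,-.196,.30],Rt(-11)); snap('wrist','w1.png')
E
```

```text
shift mm [ 349.9 -218.1    3.6] turn [-8.000e-02  1.000e-02  3.047e+01] rows>= 9.0 4.0validation failed for argument at $[0]...
```

View pics/w1.png

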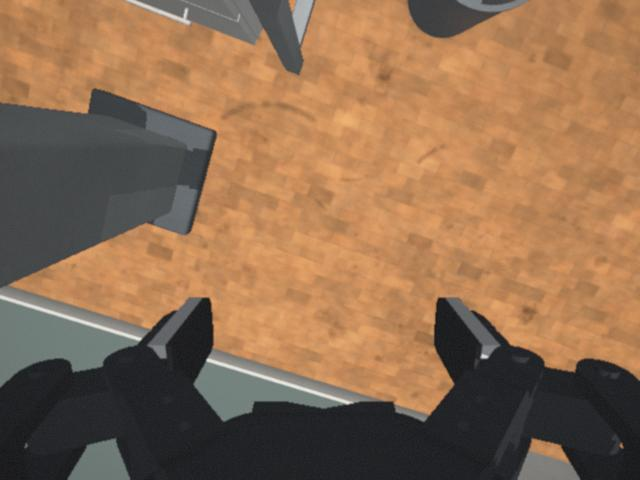

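```bash
python3 -m jog '[{"grip":0.55,"dx":0.175,"dy":-0.109,"dz":0,"wx":0,"wy":0,"wz":15},{"grip":0.55,"dx":0.35,"dy":-0.218,"dz":0.004,"wx":0,"wy":0,"wz":30.5},{"grip":0.55,"dx":0.35,"dy":-0.218,"dz":0.004,"wx":0,"wy":0,"wz":30.5},{"grip":0.55,"dx":0.35,"dy":-0.218,"dz":0.004,"wx":0,"wy":0,"wz":30.5},{"grip":0.55,"dx":0.35,"dy":-0.218,"dz":0.004,"wx":0,"wy":0,"wz":30.5},{"grip":0.55,"dx":0.35,"dy":-0.218,"dz":0.004,"wx":0,"wy":0,"wz":30.5},{"grip":0.55,"dx":0.35,"dy":-0.218,"dz":0.004,"wx":0,"wy":0,"wz":30.5},{"grip":0.55,"dx":0.35,"dy":-0.218,"dz":0.004,"wx":0,"wy":0,"wz":30.5},{"grip":0.55,"dx":0.35,"dy":-0.218,"dz":0.004,"wx":0,"wy":0,"wz":30.5},{"grip":0.55,"dx":0.35,"dy":-0.218,"dz":0.004,"wx":0,"wy":0,"wz":30.5},{"grip":0.55,"dx":0.35,"dy":-0.218,"dz":0.004,"wx":0,"wy":0,"wz":30.5}]' 40
python3 - <<'E'
from h import *
go([.4405,-.196,.30],Rt(-11)); snap('wrist','w1.png')
E
```

```text
clock: 1.3
position: [0.4406, -0.1963, 0.2997]
eef_rot: [0.995, -0.095, -0.0, 0.0]
force: [-0.1, -0.5, 0.3]
width: 0.0468
shift mm [-0.1 -0.2 -0.3] turn [0.02 0.03 0.05] rows>= 1.0 1.0
```

View pics/w1.png

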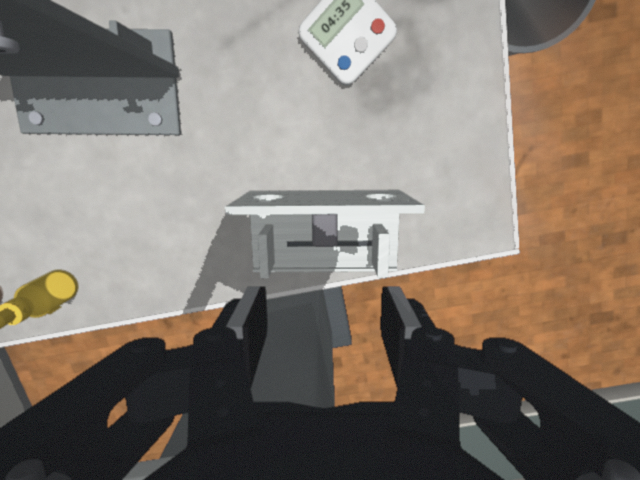

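```bash
python3 - <<'E'
from h import *
im=load('w1.png')
p=im['pixels'][:,:,::-1]
cv2.imwrite('pics/w1c.png',cv2.resize(p[180:290,215:435],None,fx=3.5,fy=3.5,interpolation=cv2.INTER_CUBIC))
E
```

```text
(no output)
```

View pics/w1c.png

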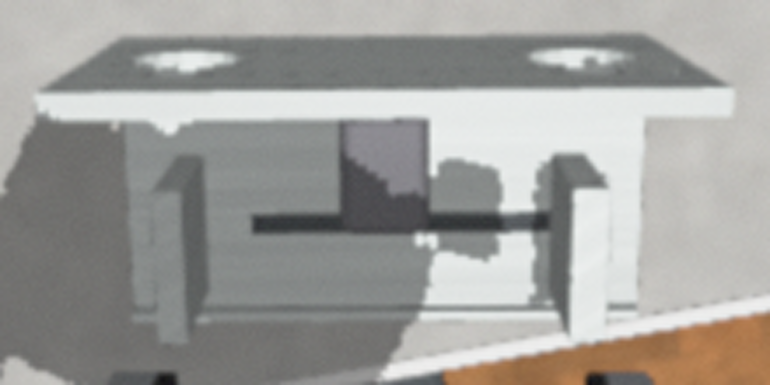

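```bash
python3 - <<'E'
from h import *
im=load('w1.png')
g=lambda x,y:((x+.5)/3.5-.5+215,(y+.5)/3.5-.5+180)
L=onz(im,*g(37,93),.095);R=onz(im,*g(733,87),.095);d=L-R
print(L,R,np.linalg.norm(d),np.degrees(np.arctan2(-d[0],d[1])),(L+R)/2)
L=onz(im,*g(37,119),.095);R=onz(im,*g(733,115),.095);d=L-R
print('front',(L+R)/2,np.degrees(np.arctan2(-d[0],d[1])))
for q in [(342,120),(428,120),(428,228),(342,228)]: print(onz(im,*g(*q),.0955))
E
```

```text
[ 0.47212934 -0.12762567  0.095     ] [ 0.44510667 -0.27465756  0.095     ] 0.14949447882438116 -10.414050963845089 [ 0.458618   -0.20114162  0.095     ]
front [ 0.45283802 -0.20004914  0.095     ] -10.579503135971155
[ 0.45403991 -0.19084411  0.0955    ]
[ 0.45052768 -0.20905945  0.0955    ]
[ 0.42674083 -0.20471344  0.0955    ]
[ 0.43033387 -0.18608757  0.0955    ]
```

```bash
python3 - <<'E'
from h import *
go([.4401,-.1973,.078],Rt(-10.5),.054)
E
```

```text
shift mm [  0.    0.4 167.8] turn [ 0.02  0.03 -0.53] rows>= 4.0 1.0
```

```bash
python3 -m jog '[{"grip":0.55,"dx":0,"dy":0.0005,"dz":0.05,"wx":0,"wy":0,"wz":-0.5},{"grip":0.55,"dx":0,"dy":0.0005,"dz":0.1,"wx":0,"wy":0,"wz":-0.5},{"grip":0.55,"dx":0,"dy":0.0005,"dz":0.13,"wx":0,"wy":0,"wz":-0.5},{"grip":0.55,"dx":0,"dy":0.0005,"dz":0.15,"wx":0,"wy":0,"wz":-0.5},{"grip":0.55,"dx":0,"dy":0.0005,"dz":0.167,"wx":0,"wy":0,"wz":-0.5},{"grip":0.55,"dx":0,"dy":0.0005,"dz":0.167,"wx":0,"wy":0,"wz":-0.5},{"grip":0.55,"dx":0,"dy":0.0005,"dz":0.167,"wx":0,"wy":0,"wz":-0.5}]'
python3 - <<'E'
from h import *
snap('scene','s2.png');snap('wrist','w2.png')
E
```

```text
clock: 2.05
position: [0.4401, -0.198, 0.1331]
eef_rot: [0.996, -0.093, -0.0, -0.0]
force: [0.5, -0.9, 0.8]
width: 0.0472
```

View pics/w2.png

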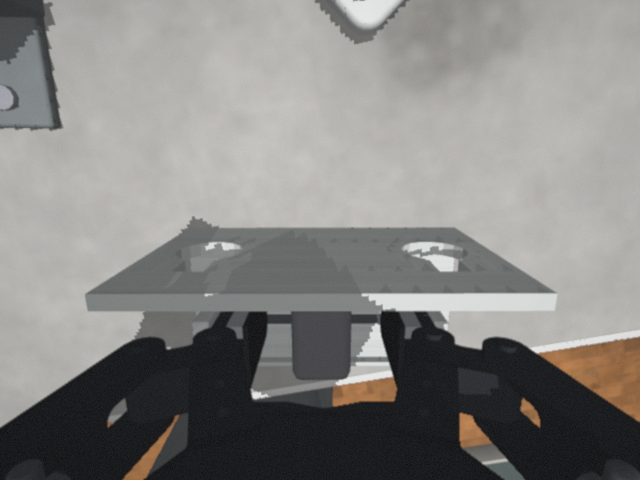

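View pics/s2.png

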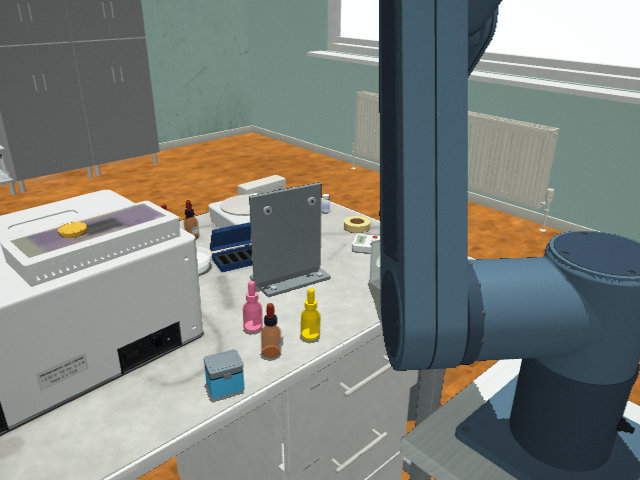

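```bash
python3 -m jog '[{"grip":0.1,"dx":0,"dy":0,"dz":0,"wx":0,"wy":0,"wz":0},{"grip":0.1,"dx":0,"dy":0,"dz":0,"wx":0,"wy":0,"wz":0},{"grip":0.1,"dx":0,"dy":0,"dz":0,"wx":0,"wy":0,"wz":0},{"grip":0,"dx":0,"dy":0,"dz":0,"wx":0,"wy":0,"wz":0},{"grip":0,"dx":0,"dy":0,"dz":0,"wx":0,"wy":0,"wz":0},{"grip":0,"dx":0,"dy":0,"dz":0,"wx":0,"wy":0,"wz":0},{"grip":0,"dx":0,"dy":0,"dz":0,"wx":0,"wy":0,"wz":0},{"grip":0,"dx":0,"dy":0,"dz":-0.02,"wx":0,"wy":0,"wz":0},{"grip":0,"dx":0,"dy":0,"dz":-0.06,"wx":0,"wy":0,"wz":0},{"grip":0,"dx":0,"dy":0,"dz":-0.1,"wx":0,"wy":0,"wz":0},{"grip":0,"dx":0,"dy":0,"dz":-0.15,"wx":0,"wy":0,"wz":0},{"grip":0,"dx":0,"dy":0,"dz":-0.18,"wx":0,"wy":0,"wz":0},{"grip":0,"dx":0,"dy":0,"dz":-0.18,"wx":0,"wy":0,"wz":0},{"grip":0,"dx":0,"dy":0,"dz":-0.18,"wx":0,"wy":0,"wz":0}]' 80
python3 - <<'E'
from h import *
snap('scene','s3.png');snap('wrist','w3.png');snap('top','t3.png');print(readout.sense()['moment'],readout.sense()['force'])
E
```

```text
clock: 3.55
position: [0.4401, -0.1964, 0.312]
eef_rot: [0.996, -0.092, -0.0, -0.0]
force: [-0.5, 0.3, -5.1]
width: 0.0191
[ 0.00152473 -0.08086761 -0.0489443 ] [ 0.32244309 -0.38236696 -5.13856276]
```

View pics/w3.png

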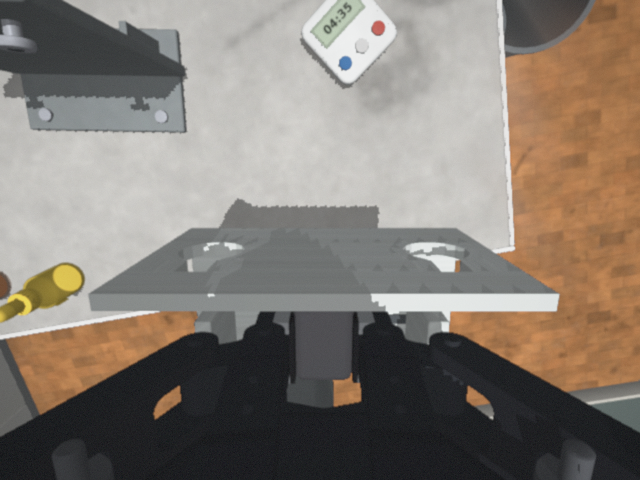

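View pics/s3.png

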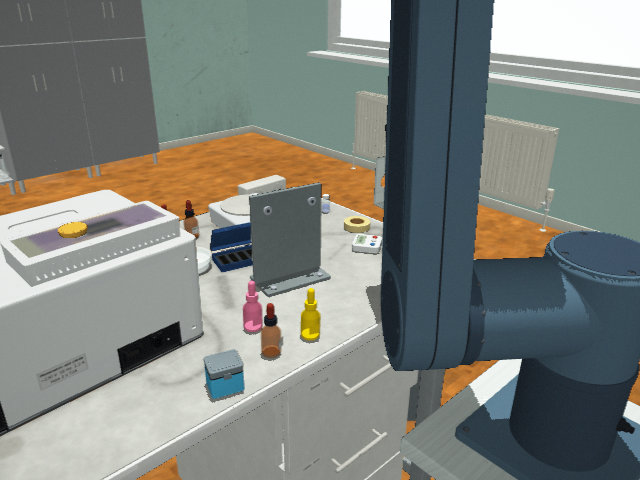

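View pics/t3.png

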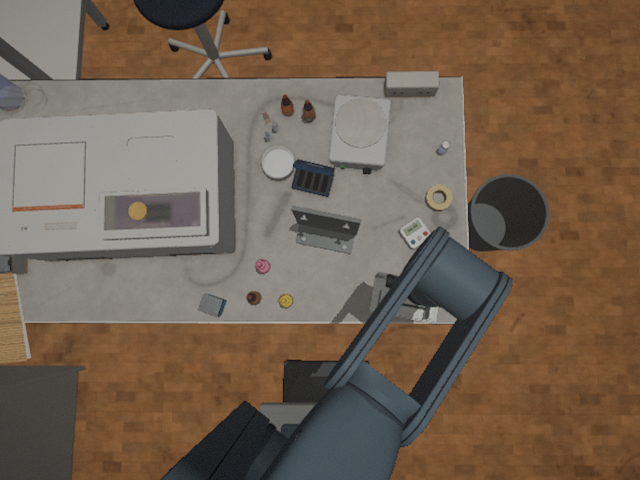

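```bash
python3 - <<'E'
from h import *
im=load('w3.png')
p=im['pixels'][:,:,::-1]
cv2.imwrite('pics/w3c.png',np.hstack([cv2.resize(p[215:325,80:200],None,fx=3.2,fy=3.2,interpolation=cv2.INTER_CUBIC),cv2.resize(p[215:325,445:565],None,fx=3.2,fy=3.2,interpolation=cv2.INTER_CUBIC)]))
P,R,s=pose()
for top in (.272,.274):
  L=onz(im,90,293,top);Rr=onz(im,558.5,293,top);d=L-Rr
  print(np.linalg.norm(d),'yaw',np.degrees(np.arctan2(-d[0],d[1])),'tool',R.T@((L+Rr)/2-P))
Rz=Ro.from_matrix(R).as_matrix();print(np.degrees(np.arctan2(R[1,0],R[0,0])))
# bottom rear corners of plate
for top in (.179,):
  L=onz(im,192,229,top);Rr=onz(im,456,229,top);print('bottom',np.linalg.norm(L-Rr),R.T@((L+Rr)/2-P))
E
```

```text
0.14875370215755268 yaw -10.452842632002499 tool [0.01830046 0.00044865 0.03817713]
0.14601758861743458 yaw -10.452842632002497 tool [0.01914543 0.00044103 0.03617314]
-10.529569224309249
bottom 0.14824543392207096 [0.01771686 0.00067999 0.13118062]
```

View pics/w3c.png

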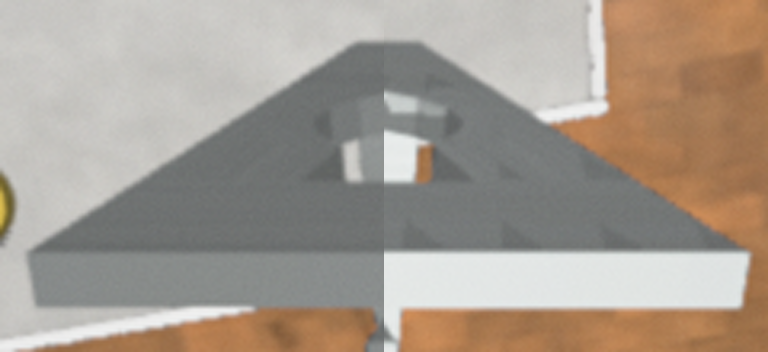

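```bash
python3 - <<'E'
from h import *
R=Rt(-11.1); sl=np.array([.0183,.0005,.064])
scr=np.array([.602,-.012,.170])
go(scr-.045*R[:,0]+[0,0,.024]-R@sl,R)
E
```

```text
shift mm [  63.  -211.6   52.5] turn [-0.14  0.27  0.57] rows>= 5.0 1.0
```

```bash
python3 -m jog '[{"grip":0,"dx":0.01,"dy":-0.035,"dz":0.008,"wx":0,"wy":0,"wz":0.1},{"grip":0,"dx":0.022,"dy":-0.075,"dz":0.018,"wx":0,"wy":0.1,"wz":0.2},{"grip":0,"dx":0.034,"dy":-0.115,"dz":0.029,"wx":0,"wy":0.1,"wz":0.3},{"grip":0,"dx":0.046,"dy":-0.155,"dz":0.039,"wx":0,"wy":0.2,"wz":0.5},{"grip":0,"dx":0.056,"dy":-0.19,"dz":0.047,"wx":-0.1,"wy":0.3,"wz":0.6},{"grip":0,"dx":0.063,"dy":-0.2116,"dz":0.0525,"wx":-0.1,"wy":0.3,"wz":0.6},{"grip":0,"dx":0.063,"dy":-0.2116,"dz":0.0525,"wx":-0.1,"wy":0.3,"wz":0.6},{"grip":0,"dx":0.063,"dy":-0.2116,"dz":0.0525,"wx":-0.1,"wy":0.3,"wz":0.6},{"grip":0,"dx":0.063,"dy":-0.2116,"dz":0.0525,"wx":-0.1,"wy":0.3,"wz":0.6}]'
python3 - <<'E'
from h import *
R=Rt(-11.1); sl=np.array([.0183,.0005,.064])
scr=np.array([.602,-.012,.170])
go(scr-.045*R[:,0]+[0,0,.024]-R@sl,R)
s=snap('scene','s4.png');snap('wrist','w4.png')
cv2.imwrite('pics/s4c.png',cv2.resize(s['pixels'][150:310,200:400,::-1],None,fx=4,fy=3.7,interpolation=cv2.INTER_CUBIC))
E
```

```text
clock: 4.6
position: [0.5406, -0.001, 0.2595]
eef_rot: [0.995, -0.097, 0.002, 0.001]
force: [-0.1, 0.0, -5.6]
width: 0.0188
shift mm [-0.9 -1.5  1.5] turn [ 0.13 -0.19 -0.06] rows>= 1.0 1.0
```

View pics/s4c.png

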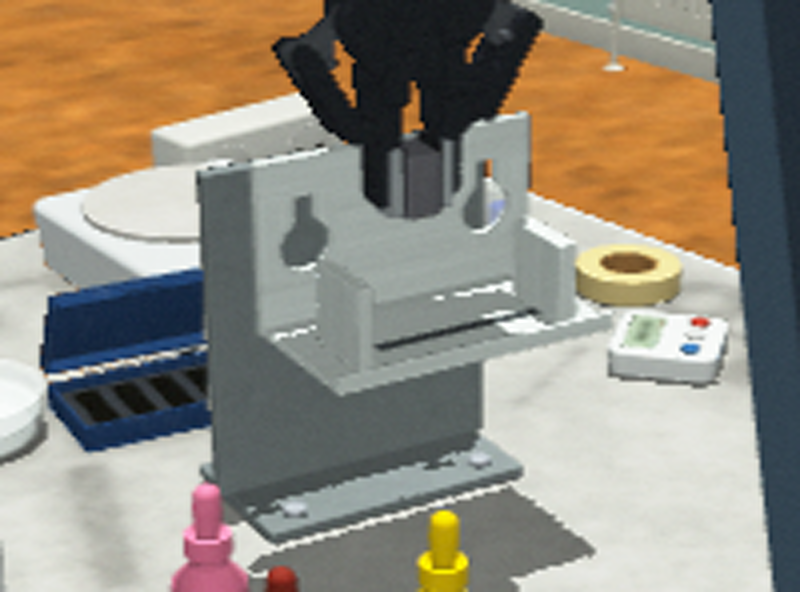

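View pics/w4.png

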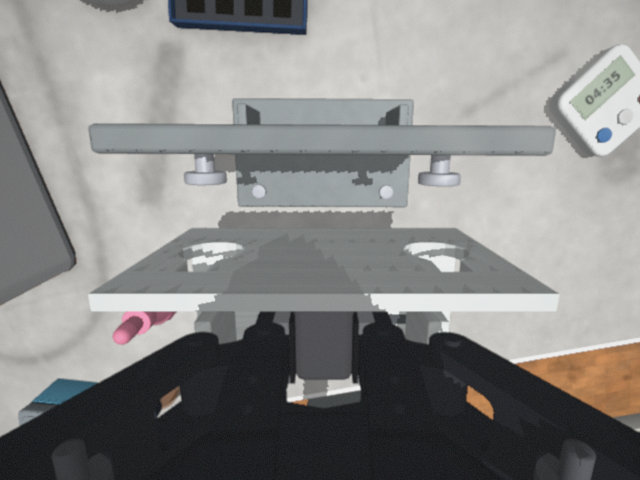

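```bash
python3 - <<'E'
from h import *
im=load('w4.png');p=im['pixels'][:,:,::-1]
cv2.imwrite('pics/w4c.png',cv2.resize(p[115:205,80:340],None,fx=3,fy=3,interpolation=cv2.INTER_CUBIC))
cv2.imwrite('pics/w4d.png',cv2.resize(p[115:205,310:570],None,fx=3,fy=3,interpolation=cv2.INTER_CUBIC))
E
```

```text
(no output)
```

View pics/w4c.png

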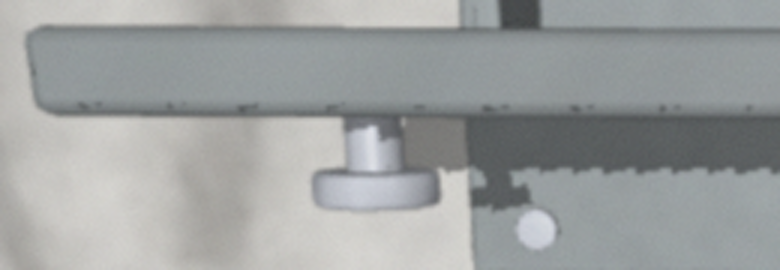

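View pics/w4d.png

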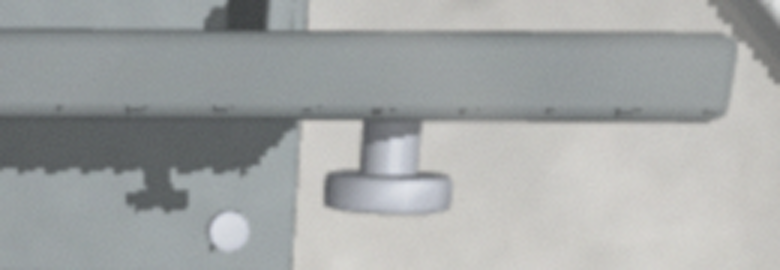

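```bash
python3 - <<'E'
from h import *
im=load('w4.png');P,R,s=pose()
print('tool yaw',np.degrees(np.arctan2(R[1,0],R[0,0])))
def rep(n,a,b,z):
    L=onz(im,*a,z);Rr=onz(im,*b,z);d=L-Rr;m=(L+Rr)/2
    print(n,np.round(m,4),'len',np.linalg.norm(d).round(4),'yaw',np.degrees(np.arctan2(-d[0],d[1])).round(2),'tool mm',np.round(1000*R.T@(m-P),1))
rep('heads mid',(205.2,177.5),(439.2,178.5),.176)
rep('heads tip',(205.2,183),(439.2,184),.174)
rep('panel front',(92,152),(551,154.5),.2)
rep('panel front',(200,152.5),(440,154),.2)
rep('plate rear top',(90.3,293),(558.3,293),P[2]-.041)
rep('plate rear bot',(192,229),(457,229),P[2]-.136)
E
```

```text
tool yaw -11.210747857895175
heads mid [ 0.5903 -0.011   0.176 ] len 0.0968 yaw -11.41 tool mm [50.  -0.3 84.5]
heads tip [ 0.5879 -0.0105  0.174 ] len 0.0985 yaw -11.41 tool mm [47.5 -0.3 86.5]
panel front [ 0.6006 -0.0129  0.2   ] len 0.1578 yaw -11.46 tool mm [60.6 -0.3 60.5]
panel front [ 0.6007 -0.0123  0.2   ] len 0.0825 yaw -11.5 tool mm [60.6 -1.  60.5]
plate rear top [ 0.5577 -0.0053  0.2192] len 0.1513 yaw -11.22 tool mm [17.2  0.6 41.1]
plate rear bot [ 0.5572 -0.0058  0.1242] len 0.1518 yaw -11.19 tool mm [ 16.3   1.  136.1]
```

```bash
python3 -m jog '[{"grip":0,"dx":0.008,"dy":-0.001,"dz":0.001,"wx":0,"wy":0,"wz":0.2},{"grip":0,"dx":0.02,"dy":-0.001,"dz":0.001,"wx":0,"wy":0,"wz":0.2},{"grip":0,"dx":0.028,"dy":-0.001,"dz":0.001,"wx":0,"wy":0,"wz":0.2},{"grip":0,"dx":0.031,"dy":-0.001,"dz":0.001,"wx":0,"wy":0,"wz":0.2},{"grip":0,"dx":0.034,"dy":-0.001,"dz":0.001,"wx":0,"wy":0,"wz":0.2},{"grip":0,"dx":0.036,"dy":-0.001,"dz":0.001,"wx":0,"wy":0,"wz":0.2},{"grip":0,"dx":0.036,"dy":-0.001,"dz":0.001,"wx":0,"wy":0,"wz":0.2},{"grip":0,"dx":0.036,"dy":-0.001,"dz":0.001,"wx":0,"wy":0,"wz":0.2}]'
python3 - <<'E'
from h import *
print(readout.sense()['force'],readout.sense()['moment'])
s=snap('scene','s5.png');w=snap('wrist','w5.png')
a=cv2.resize(s['pixels'][170:270,230:360,::-1],(500,400),interpolation=cv2.INTER_CUBIC)
b=cv2.resize(w['pixels'][200:320,60:580,::-1],(800,185),interpolation=cv2.INTER_CUBIC)
c=np.zeros((585,800,3),np.uint8);c[:400,:500]=a;c[400:]=b;cv2.imwrite('pics/c5.png',c)
E
```

```text
clock: 5.5
position: [0.5765, -0.0062, 0.2596]
eef_rot: [0.995, -0.099, 0.002, 0.001]
force: [-0.2, -0.3, -4.9]
width: 0.0191
[-0.22774    -0.25494509 -4.86510006] [0.00987482 0.01283803 0.0239474 ]
```

View pics/c5.png

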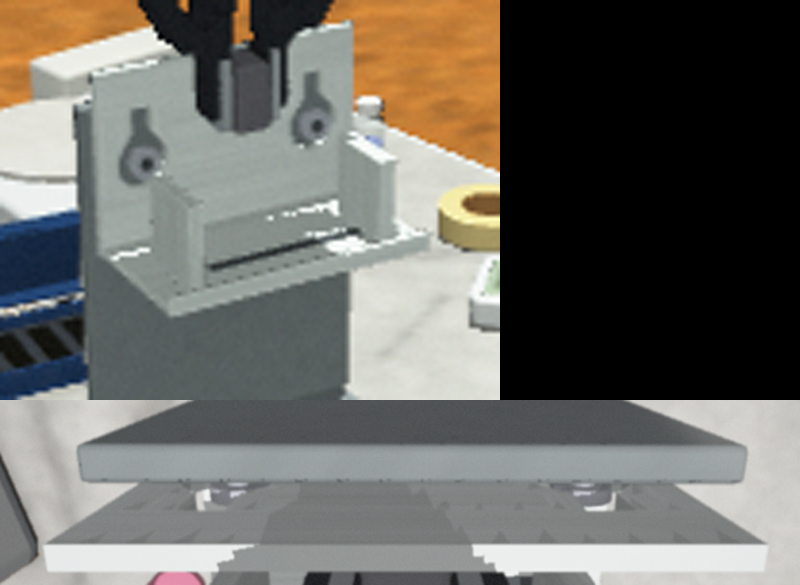

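```bash
python3 -m jog '[{"grip":0,"dx":0.002,"dy":0,"dz":0,"wx":0,"wy":0,"wz":0},{"grip":0,"dx":0.004,"dy":0,"dz":0,"wx":0,"wy":0,"wz":0},{"grip":0,"dx":0.006,"dy":0,"dz":0,"wx":0,"wy":0,"wz":0},{"grip":0,"dx":0.007,"dy":0,"dz":0,"wx":0,"wy":0,"wz":0},{"grip":0,"dx":0.007,"dy":0,"dz":0,"wx":0,"wy":0,"wz":0}]'
python3 - <<'E'
from h import *
print(readout.sense()['force'],readout.sense()['moment'])
s=snap('scene','s5.png');w=snap('wrist','w5.png')
a=cv2.resize(s['pixels'][170:270,230:360,::-1],(500,400),interpolation=cv2.INTER_CUBIC)
b=cv2.resize(w['pixels'][200:320,60:580,::-1],(800,185),interpolation=cv2.INTER_CUBIC)
c=np.zeros((585,800,3),np.uint8);c[:400,:500]=a;c[400:]=b;cv2.imwrite('pics/c6.png',c)
E
```

```text
clock: 6.1
position: [0.5829, -0.0075, 0.2595]
eef_rot: [0.995, -0.099, 0.001, 0.001]
force: [-5.0, 1.7, -1.9]
width: 0.0192
[-5.00648308  1.74705298 -1.93141768] [ 0.12425146  0.8194117  -0.21467131]
```

View pics/c6.png

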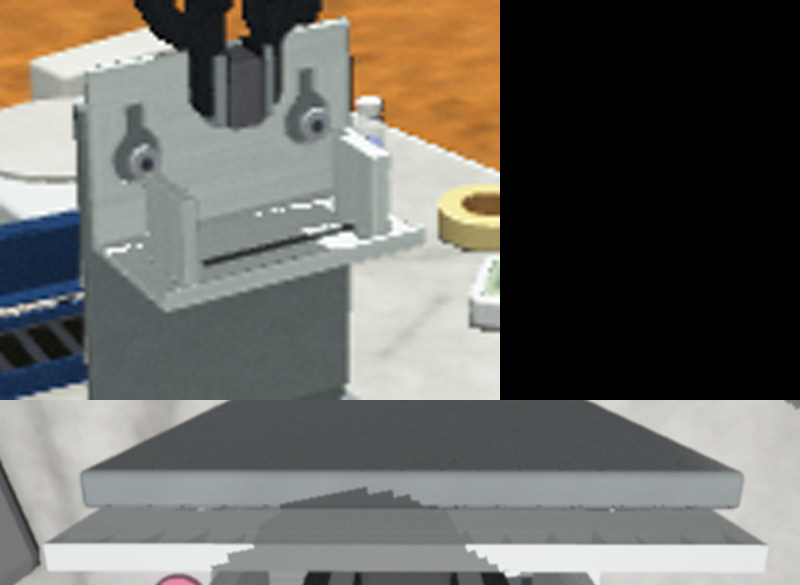

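```bash
python3 -m jog '[{"grip":0,"dx":0.001,"dy":0,"dz":0,"wx":0,"wy":0,"wz":0},{"grip":0,"dx":0.0015,"dy":0,"dz":0,"wx":0,"wy":0,"wz":0},{"grip":0,"dx":0.0015,"dy":0,"dz":0,"wx":0,"wy":0,"wz":0},{"grip":0,"dx":0.0015,"dy":0,"dz":0,"wx":0,"wy":0,"wz":0}]'
python3 - <<'E'
from h import *
print(readout.sense()['force'],readout.sense()['moment'])
w=snap('wrist','w7.png')
b=cv2.resize(w['pixels'][200:330,60:580,::-1],(800,200),interpolation=cv2.INTER_CUBIC)
cv2.imwrite('pics/c7.png',b)
E
```

```text
clock: 6.6
position: [0.583, -0.0075, 0.2595]
eef_rot: [0.995, -0.099, 0.0, 0.001]
force: [-10.6, 2.3, 0.7]
width: 0.0189
[-10.56205505   2.28589817   0.687544  ] [ 0.24848707  1.54749659 -0.26305271]
```

View pics/c7.png

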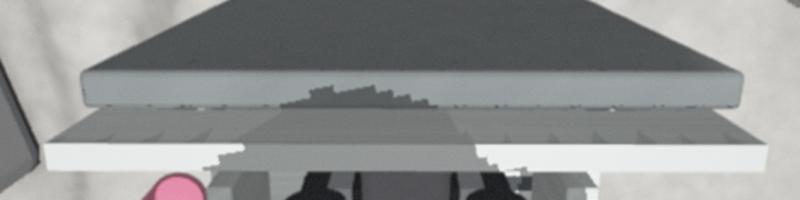

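```bash
python3 -m jog '[{"grip":0,"dx":-0.0005,"dy":0,"dz":0.002,"wx":0,"wy":-0.3,"wz":0},{"grip":0,"dx":-0.0008,"dy":0,"dz":0.004,"wx":0,"wy":-0.3,"wz":0},{"grip":0,"dx":-0.0008,"dy":0,"dz":0.007,"wx":0,"wy":-0.3,"wz":0},{"grip":0,"dx":-0.0008,"dy":0,"dz":0.01,"wx":0,"wy":-0.3,"wz":0},{"grip":0,"dx":-0.0008,"dy":0,"dz":0.013,"wx":0,"wy":-0.3,"wz":0},{"grip":0,"dx":-0.0008,"dy":0,"dz":0.016,"wx":0,"wy":-0.3,"wz":0},{"grip":0,"dx":-0.0008,"dy":0,"dz":0.018,"wx":0,"wy":-0.3,"wz":0},{"grip":0,"dx":-0.0008,"dy":0,"dz":0.018,"wx":0,"wy":-0.3,"wz":0}]'
python3 - <<'E'
from h import *
print(readout.sense()['force'],readout.sense()['moment'])
s=snap('scene','s8.png')
cv2.imwrite('pics/c8.png',cv2.resize(s['pixels'][170:270,230:360,::-1],(650,500),interpolation=cv2.INTER_CUBIC))
E
```

```text
clock: 7.45
position: [0.5832, -0.0076, 0.2412]
eef_rot: [0.995, -0.099, -0.001, 0.001]
force: [-7.1, 1.6, -3.0]
width: 0.0187
[-7.09198831  1.59108316 -2.97137838] [ 0.12349813  0.88201414 -0.25919842]
```

View pics/c8.png

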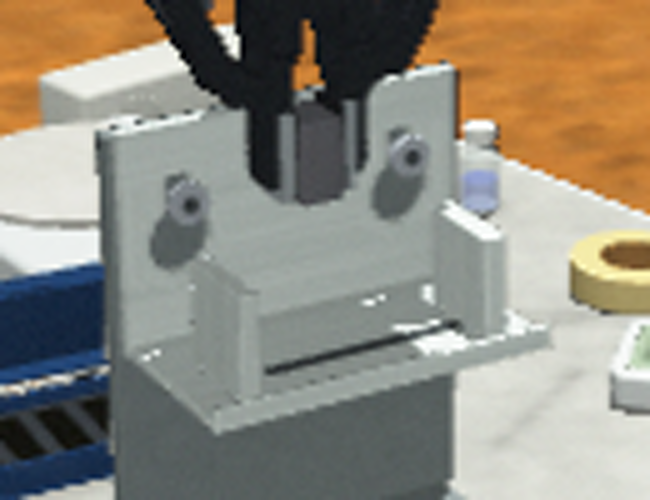

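```bash
python3 -m jog '[{"grip":0,"dx":-0.0006,"dy":0,"dz":0.001,"wx":0,"wy":-0.1,"wz":0},{"grip":0,"dx":-0.0006,"dy":0,"dz":0.002,"wx":0,"wy":-0.1,"wz":0},{"grip":0,"dx":-0.0006,"dy":0,"dz":0.003,"wx":0,"wy":-0.1,"wz":0},{"grip":0,"dx":-0.0006,"dy":0,"dz":0.004,"wx":0,"wy":-0.1,"wz":0},{"grip":0,"dx":-0.0006,"dy":0,"dz":0.005,"wx":0,"wy":-0.1,"wz":0},{"grip":0,"dx":-0.0006,"dy":0,"dz":0.005,"wx":0,"wy":-0.1,"wz":0}]'; python3 -c "
from h import *
print(readout.sense()['force'])"
```

```text
clock: 8.1
position: [0.5831, -0.0076, 0.2365]
eef_rot: [0.995, -0.099, -0.002, 0.001]
force: [-4.9, 1.0, -3.1]
width: 0.0189
[-4.90759344  1.02372337 -3.09839294]
```

```bash
python3 -m jog '[{"grip":0,"dx":0,"dy":0,"dz":0.001,"wx":0,"wy":0,"wz":0},{"grip":0,"dx":0,"dy":0,"dz":0.002,"wx":0,"wy":0,"wz":0},{"grip":0,"dx":0,"dy":0,"dz":0.003,"wx":0,"wy":0,"wz":0},{"grip":0,"dx":0,"dy":0,"dz":0.003,"wx":0,"wy":0,"wz":0}]'; python3 -c "
from h import *
print(readout.sense()['force'],readout.sense()['moment'])"
```

```text
clock: 8.5
position: [0.5831, -0.0076, 0.2339]
eef_rot: [0.995, -0.099, -0.002, 0.001]
force: [-6.8, 0.4, 0.2]
width: 0.019
[-6.751126    0.37921386  0.18092266] [ 0.14293858  0.74407422 -0.23810382]
```

```bash
python3 -m jog '[{"grip":0,"dx":0,"dy":0,"dz":0.0007,"wx":0,"wy":0,"wz":0},{"grip":0,"dx":0,"dy":0,"dz":0.0015,"wx":0,"wy":0,"wz":0},{"grip":0,"dx":0,"dy":0,"dz":0.0015,"wx":0,"wy":0,"wz":0}]'; python3 - <<'E'
from h import *
print(readout.sense()['force'],readout.sense()['moment'])
s=snap('scene','s9.png')
cv2.imwrite('pics/c9.png',cv2.resize(s['pixels'][170:270,230:360,::-1],(650,500),interpolation=cv2.INTER_CUBIC))
E
```

```text
clock: 8.8
position: [0.5831, -0.0076, 0.2337]
eef_rot: [0.995, -0.099, -0.001, 0.001]
force: [-9.2, 0.7, 7.0]
width: 0.0191
[-9.20916829  0.71586272  6.97862652] [ 0.19202284  1.21145409 -0.2391389 ]
```

View pics/c9.png

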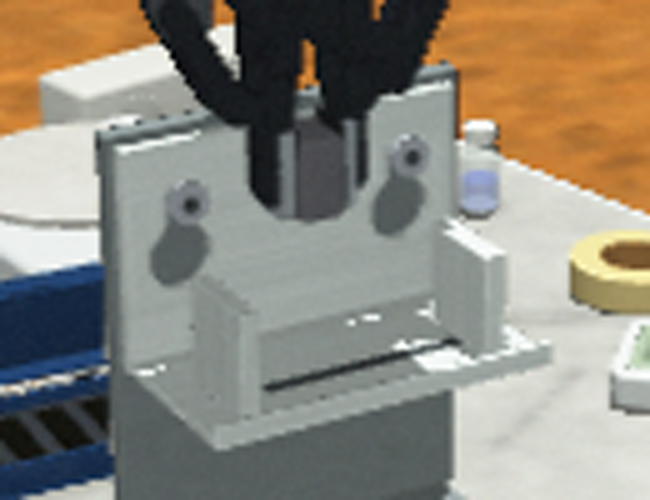

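```bash
python3 -m jog '[{"grip":0,"dx":-0.0005,"dy":0,"dz":-0.001,"wx":0,"wy":0,"wz":0},{"grip":0.2,"dx":-0.0005,"dy":0,"dz":-0.001,"wx":0,"wy":0,"wz":0},{"grip":0.35,"dx":-0.0005,"dy":0,"dz":-0.001,"wx":0,"wy":0,"wz":0},{"grip":0.42,"dx":-0.0005,"dy":0,"dz":-0.001,"wx":0,"wy":0,"wz":0},{"grip":0.42,"dx":-0.0005,"dy":0,"dz":-0.001,"wx":0,"wy":0,"wz":0},{"grip":0.42,"dx":-0.0005,"dy":0,"dz":-0.001,"wx":0,"wy":0,"wz":0},{"grip":0.42,"dx":-0.0005,"dy":0,"dz":-0.001,"wx":0,"wy":0,"wz":0}]'; python3 - <<'E'
from h import *
print(readout.sense()['force'],readout.sense()['moment'])
s=snap('scene','s10.png')
cv2.imwrite('pics/c10.png',cv2.resize(s['pixels'][170:270,230:360,::-1],(650,500),interpolation=cv2.INTER_CUBIC))
E
```

```text
clock: 9.55
position: [0.5835, -0.0077, 0.2333]
eef_rot: [0.995, -0.099, -0.001, 0.001]
force: [-0.3, 1.0, 0.7]
width: 0.036
[-0.29175895  1.02067134  0.74708001] [-0.02790696 -0.03264836 -0.06528739]
```

View pics/c10.png

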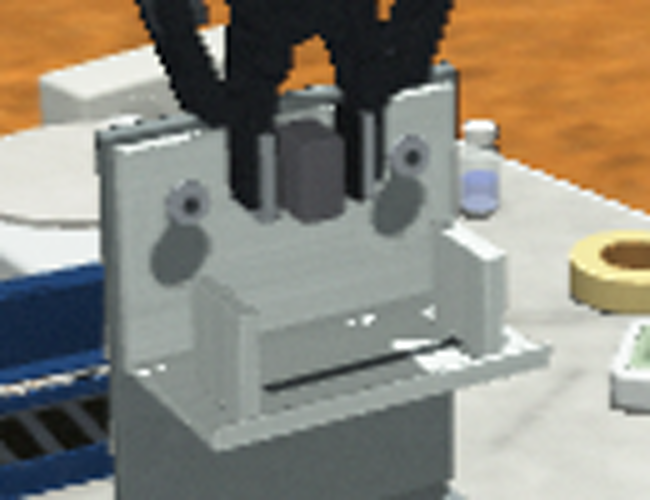

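```bash
python3 -m jog '[{"grip":0.42,"dx":0,"dy":0,"dz":-0.01,"wx":0,"wy":0,"wz":0},{"grip":0.42,"dx":0,"dy":0,"dz":-0.03,"wx":0,"wy":0,"wz":0},{"grip":0.42,"dx":0,"dy":0,"dz":-0.06,"wx":0,"wy":0,"wz":0},{"grip":0.42,"dx":0,"dy":0,"dz":-0.1,"wx":0,"wy":0,"wz":0},{"grip":0.42,"dx":0,"dy":0,"dz":-0.1,"wx":0,"wy":0,"wz":0}]'; python3 - <<'E'
from h import *
s=snap('scene','s11.png');w=snap('wrist','w11.png')
go([.422,.172,.25],Rt(22,0))
for t in (0,10,20,30): 
  go([.422,.172,.20],Rt(t,40),.054)
go([.422,.172,.04],Rt(20,40),.054)
E
```

```text
clock: 10.1
position: [0.5856, -0.0079, 0.3402]
eef_rot: [0.995, -0.099, 0.005, 0.001]
force: [0.4, -0.5, 0.4]
width: 0.0358
shift mm [-194.2 -144.4   84.4] turn [  0.13  -0.07 -33.33] rows>= 6.0 4.0
shift mm [-228.2 -137.6   93. ] turn [  4.06  39.77 -10.82] rows>= 6.0 5.0
shift mm [-226.5 -131.8   93. ] turn [  7.56  39.44 -20.41] rows>= 6.0 6.0
shift mm [-223.8 -126.4   93. ] turn [ 11.05  38.91 -29.99] rows>= 6.0 6.0
shift mm [-220.3 -121.5   93. ] turn [ 14.54  38.16 -39.56] rows>= 6.0 7.0
shift mm [-224.1 -126.7  253. ] turn [ 11.05  38.91 -29.99] rows>= 8.0 6.0
```

View pics/w11.png

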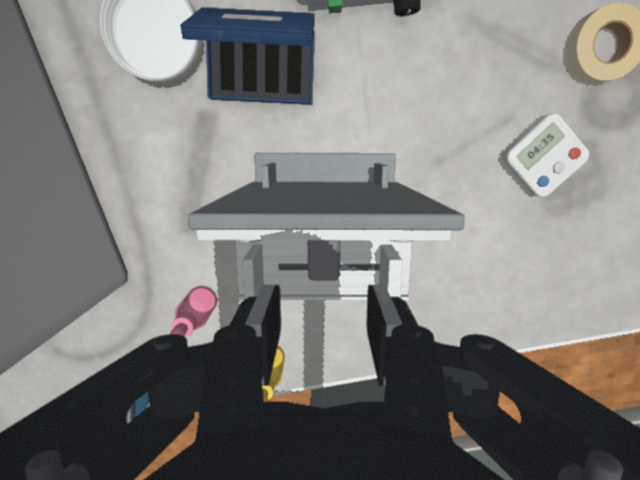

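View pics/s11.png

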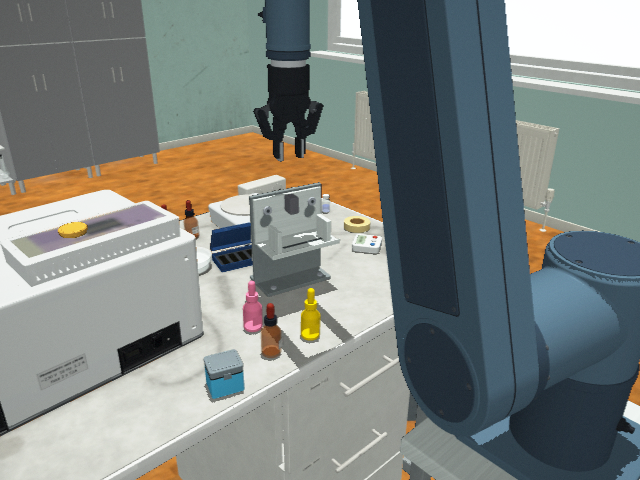

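```bash
python3 - <<'E'
from h import *
R=Rt(22,40)
go(np.array([.422,.172,.04])-.12*R[:,2],R,.054)
E
```

```text
shift mm [-287.8  -83.1  161. ] turn [ 11.75  38.77 -31.9 ] rows>= 7.0 7.0
```

```bash
python3 -m jog '[{"grip":0.65,"dx":-0.045,"dy":-0.01,"dz":0.0,"wx":1.7,"wy":5.5,"wz":-4.5},{"grip":0.65,"dx":-0.09,"dy":-0.02,"dz":0.0,"wx":3.4,"wy":11,"wz":-9},{"grip":0.65,"dx":-0.14,"dy":-0.035,"dz":0.01,"wx":5,"wy":16.5,"wz":-13.6},{"grip":0.65,"dx":-0.18,"dy":-0.05,"dz":0.03,"wx":6.7,"wy":22,"wz":-18},{"grip":0.65,"dx":-0.22,"dy":-0.06,"dz":0.06,"wx":8.4,"wy":27.7,"wz":-23},{"grip":0.65,"dx":-0.255,"dy":-0.07,"dz":0.09,"wx":10,"wy":33,"wz":-27},{"grip":0.65,"dx":-0.288,"dy":-0.083,"dz":0.12,"wx":11.7,"wy":38.8,"wz":-31.9},{"grip":0.65,"dx":-0.288,"dy":-0.083,"dz":0.15,"wx":11.7,"wy":38.8,"wz":-31.9},{"grip":0.65,"dx":-0.288,"dy":-0.083,"dz":0.161,"wx":11.7,"wy":38.8,"wz":-31.9},{"grip":0.65,"dx":-0.288,"dy":-0.083,"dz":0.161,"wx":11.7,"wy":38.8,"wz":-31.9},{"grip":0.65,"dx":-0.288,"dy":-0.083,"dz":0.161,"wx":11.7,"wy":38.8,"wz":-31.9},{"grip":0.65,"dx":-0.288,"dy":-0.083,"dz":0.161,"wx":11.7,"wy":38.8,"wz":-31.9}]' 30; python3 - <<'E'
from h import *
s=snap('scene','s12.png');w=snap('wrist','w12.png')
R=Rt(22,40)
go(np.array([.422,.172,.04])-.12*R[:,2],R,.054); print(readout.sense()['q'])
E
```

```text
clock: 11.4
position: [0.3258, 0.1345, 0.1824]
eef_rot: [0.925, 0.179, 0.327, -0.065]
force: [0.0, -0.5, 0.6]
width: 0.0554
shift mm [-12.7   1.1   1.8] turn [-0.07  0.95 -0.08] rows>= 1.0 1.0
[-2.88365633e-01 -2.44124923e-01  2.58188974e+00  1.06519936e+00
  4.66289463e-01  2.12555701e-03]
```

View pics/w12.png

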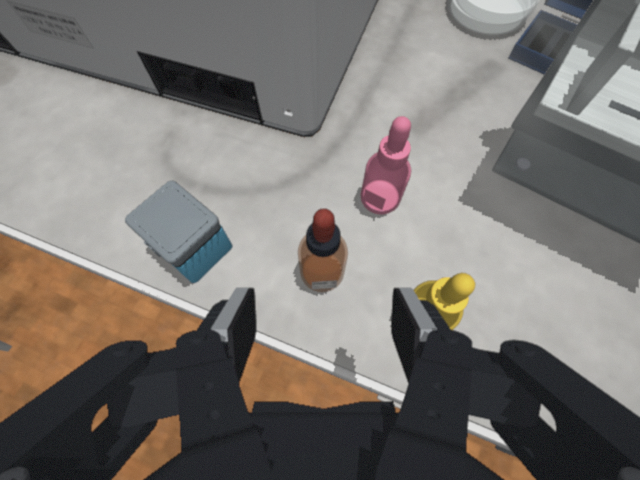

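View pics/s12.png

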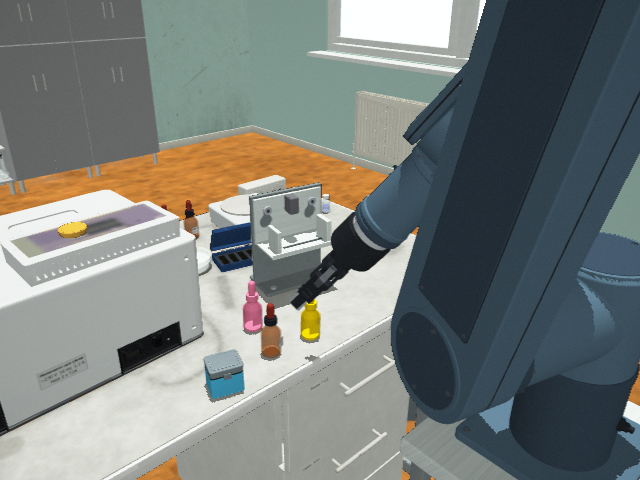

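```bash
python3 - <<'E'
from h import *
w=load('w12.png')
print(onz(w,323,213,.094), onz(w,323,243,.068), onz(w,322,278,.0))
for y in (15,22):
  R=Rt(y,40); go(np.array([.4225,.172,.042])-.05*R[:,2],R,.054); go(np.array([.4225,.172,.042]),R,.054)
p=w['pixels'][:,:,::-1];cv2.imwrite('pics/w12c.png',cv2.resize(p[190:310,260:390],None,fx=5,fy=5,interpolation=cv2.INTER_CUBIC))
E
```

```text
[0.42328549 0.17481653 0.094     ] [0.41667013 0.17220239 0.068     ] [0.41603791 0.17297227 0.        ]
shift mm [-9.5 -6.7 70.8] turn [-4.53  0.96  5.32] rows>= 2.0 1.0
shift mm [ -8.8  -2.7 120.7] turn [-4.53  0.96  5.32] rows>= 3.0 1.0
shift mm [-9.9  1.4 70.5] turn [-0.07  0.95 -0.08] rows>= 2.0 1.0
shift mm [ -9.    1.5 120.5] turn [-0.07  0.95 -0.08] rows>= 3.0 1.0
```

View pics/w12c.png

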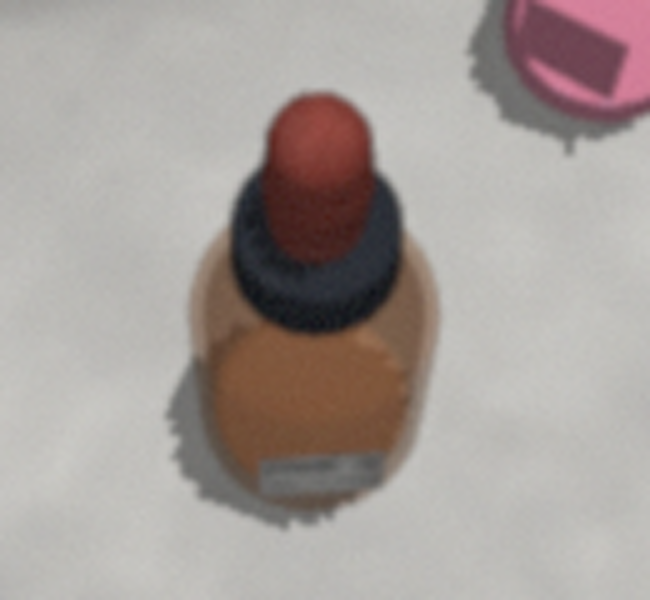

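```bash
python3 -m jog '[{"grip":0.65,"dx":0,"dy":0,"dz":0.02,"wx":0,"wy":0,"wz":0},{"grip":0.65,"dx":0,"dy":0,"dz":0.04,"wx":0,"wy":0,"wz":0},{"grip":0.65,"dx":0,"dy":0,"dz":0.06,"wx":0,"wy":0,"wz":0},{"grip":0.65,"dx":0,"dy":0,"dz":0.06,"wx":0,"wy":0,"wz":0},{"grip":0.65,"dx":0,"dy":0,"dz":0.06,"wx":0,"wy":0,"wz":0}]' 30; python3 - <<'E'
from h import *
R=Rt(22,40)
go(np.array([.4215,.1725,.042]),R,.054); print(readout.sense()['q'])
E
```

```text
clock: 12.0
position: [0.3614, 0.1487, 0.1356]
eef_rot: [0.926, 0.179, 0.327, -0.065]
force: [0.1, 0.9, -0.5]
width: 0.0555
shift mm [-9.5  0.5 59.4] turn [-0.1   1.02 -0.13] rows>= 2.0 1.0
[-0.15224143  0.05042432  2.58034477  1.84511792  0.34211006 -0.7210586 ]
```

```bash
python3 - <<'E'
from h import *
for y in (22,10):
  R=Rt(y,30)
  go(np.array([.4215,.1725,.046])-.06*R[:,2],R,.054)
E
```

```text
shift mm [11.7  0.4 -2.3] turn [-0.11 -8.98 -0.12] rows>= 1.0 2.0
shift mm [ 12.7 -11.5  -1.5] turn [-6.92 -8.93  9.78] rows>= 1.0 2.0
```

```bash
python3 -m jog '[{"grip":0.65,"dx":0.006,"dy":0,"dz":-0.001,"wx":0,"wy":-4.5,"wz":0},{"grip":0.65,"dx":0.0117,"dy":0.0004,"dz":-0.002,"wx":0,"wy":-9,"wz":0},{"grip":0.65,"dx":0.0117,"dy":0.0004,"dz":-0.002,"wx":0,"wy":-9,"wz":0},{"grip":0.65,"dx":0.0117,"dy":0.0004,"dz":-0.002,"wx":0,"wy":-9,"wz":0}]' 30; python3 - <<'E'
from h import *
R=Rt(22,30)
go(np.array([.4215,.1725,.046]),R,.054); print(readout.sense()['q'])
w=snap('wrist','w13.png')
E
```

```text
clock: 12.4
position: [0.3641, 0.1555, 0.1422]
eef_rot: [0.944, 0.187, 0.265, -0.063]
force: [-0.9, 0.1, -1.2]
width: 0.0556
shift mm [ 1.8  7.2 59. ] turn [-1.38 -1.62  0.01] rows>= 2.0 1.0
[-0.07448293  0.01837909  2.46642438  1.01917931  0.30228059  0.17250961]
```

View pics/w13.png

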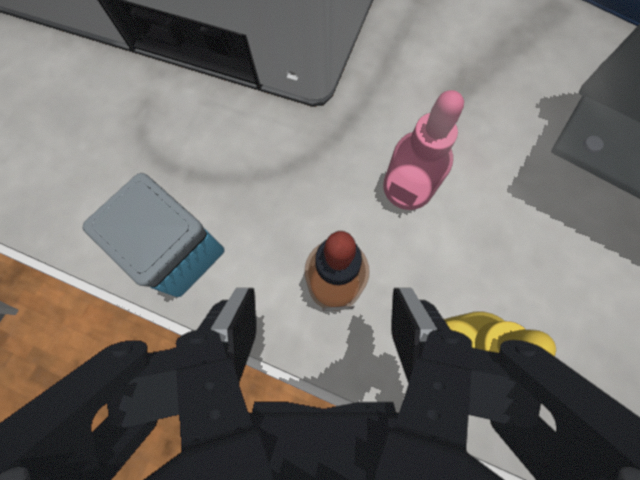

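```bash
python3 - <<'E'
from h import *
R=Rt(18,15)
go(np.array([.422,.1725,.048])-.06*R[:,2],R,.054)
w=load('w13.png');print(onz(w,341,236,.094))
E
```

```text
shift mm [33.3  2.9  2.6] turn [ -2.81 -16.55   3.8 ] rows>= 1.0 3.0
[0.42414489 0.17456394 0.094     ]
```

```bash
python3 -m jog '[{"grip":0.65,"dx":0.011,"dy":0.001,"dz":0,"wx":-1,"wy":-5.5,"wz":1.2},{"grip":0.65,"dx":0.022,"dy":0.002,"dz":0.001,"wx":-2,"wy":-11,"wz":2.5},{"grip":0.65,"dx":0.033,"dy":0.003,"dz":0.0025,"wx":-2.8,"wy":-16.5,"wz":3.8},{"grip":0.65,"dx":0.033,"dy":0.003,"dz":0.0025,"wx":-2.8,"wy":-16.5,"wz":3.8},{"grip":0.65,"dx":0.033,"dy":0.003,"dz":0.0025,"wx":-2.8,"wy":-16.5,"wz":3.8},{"grip":0.65,"dx":0.033,"dy":0.003,"dz":0.0025,"wx":-2.8,"wy":-16.5,"wz":3.8}]' 30; python3 - <<'E'
from h import *
R=Rt(18,15)
go(np.array([.4225,.173,.048])-.06*R[:,2],R,.054); print(readout.sense()['q'])
w=snap('wrist','w14.png');print(readout.sense()['joint_vel'])
E
```

```text
clock: 13.05
position: [0.3952, 0.1643, 0.1586]
eef_rot: [0.979, 0.157, 0.132, -0.021]
force: [-0.5, 0.3, 0.3]
width: 0.0556
shift mm [-0.9  0.1  0.2] turn [-0.1  -0.34  0.2 ] rows>= 1.0 1.0
[0.0907695  0.09812414 2.18311296 0.10659988 0.60205143 1.26372166]
[-0.01395053 -0.00575042  0.06182323  0.07087335 -0.01713023 -0.07721741]
```

View pics/w14.png

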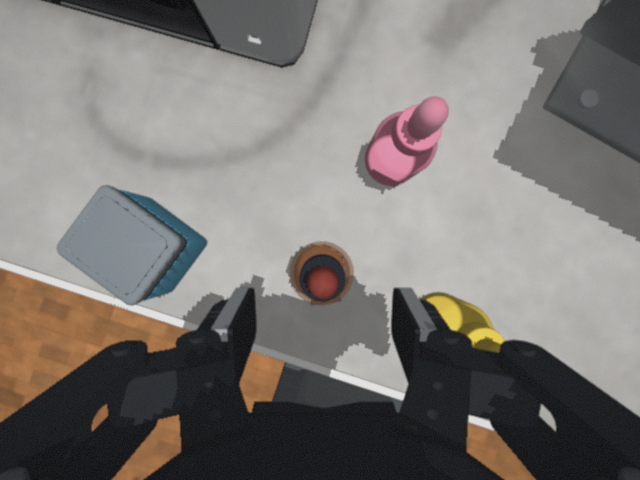

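```bash
python3 - <<'E'
from h import *
w=load('w14.png');print(onz(w,323,280,.098),onz(w,322,276,.09),onz(w,321,267,.045))
E
```

```text
[0.42271859 0.1739676  0.098     ] [0.42341622 0.17464436 0.09      ] [0.42404108 0.17559313 0.045     ]
```

```bash
python3 -m jog '[{"grip":0.65,"dx":0,"dy":0,"dz":0.015,"wx":0,"wy":0,"wz":0},{"grip":0.65,"dx":0,"dy":0,"dz":0.035,"wx":0,"wy":0,"wz":0},{"grip":0.65,"dx":0,"dy":0,"dz":0.05,"wx":0,"wy":0,"wz":0},{"grip":0.65,"dx":0,"dy":0,"dz":0.057,"wx":0,"wy":0,"wz":0},{"grip":0.65,"dx":0,"dy":0,"dz":0.0605,"wx":0,"wy":0,"wz":0},{"grip":0.65,"dx":0,"dy":0,"dz":0.0605,"wx":0,"wy":0,"wz":0},{"grip":0.65,"dx":0,"dy":0,"dz":0.0605,"wx":0,"wy":0,"wz":0}]' 30; python3 - <<'E'
from h import *
s=snap('scene','s15.png');w=snap('wrist','w15.png');print(readout.sense()['force'])
a=cv2.resize(s['pixels'][260:370,220:340,::-1],(480,440),interpolation=cv2.INTER_CUBIC)
cv2.imwrite('pics/c15.png',a)
E
```

```text
clock: 13.8
position: [0.4079, 0.1692, 0.0989]
eef_rot: [0.979, 0.156, 0.13, -0.022]
force: [0.5, 0.8, -0.4]
width: 0.0552
[ 0.05384795 -0.6174986  -0.03804186]
```

View pics/c15.png

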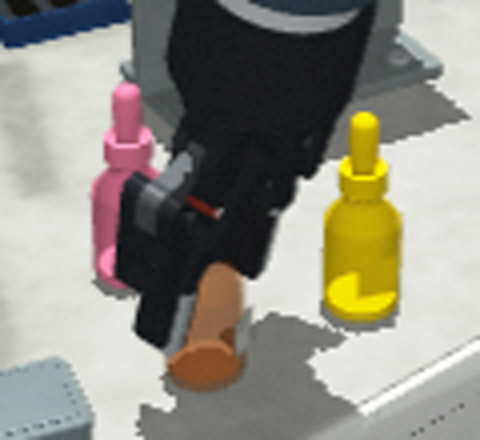

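View pics/w15.png

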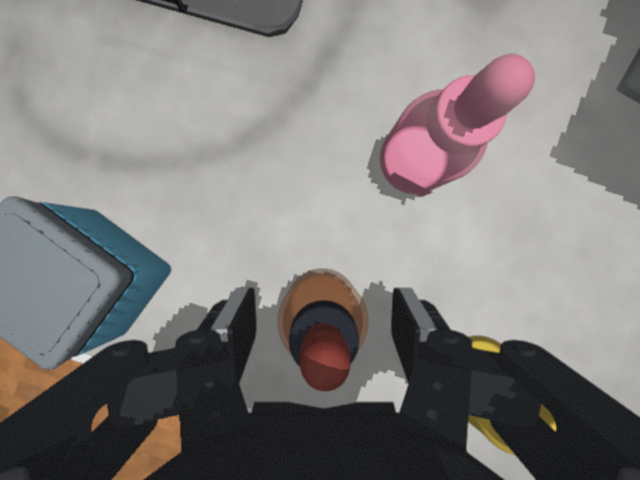

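```bash
python3 -m jog '[{"grip":0.45,"dx":0,"dy":0,"dz":0,"wx":0,"wy":0,"wz":0},{"grip":0.35,"dx":0,"dy":0,"dz":0,"wx":0,"wy":0,"wz":0},{"grip":0.25,"dx":0,"dy":0,"dz":0,"wx":0,"wy":0,"wz":0},{"grip":0.2,"dx":0,"dy":0,"dz":0,"wx":0,"wy":0,"wz":0},{"grip":0.2,"dx":0,"dy":0,"dz":0,"wx":0,"wy":0,"wz":0},{"grip":0.2,"dx":0,"dy":0,"dz":0,"wx":0,"wy":0,"wz":0},{"grip":0.2,"dx":0,"dy":0,"dz":0,"wx":0,"wy":0,"wz":0}]' 30; python3 - <<'E'
from h import *
print(readout.sense()['force'],readout.sense()['width'])
R=Rt(18,0);go([.408,.169,.30],Rt(-11.4,15))
E
```

```text
clock: 14.6
position: [0.4082, 0.1694, 0.0991]
eef_rot: [0.979, 0.156, 0.13, -0.022]
force: [-1.1, 0.1, 5.4]
width: 0.0335
[-1.08755069  0.08799514  5.35862861] 0.03350070690756569
shift mm [  52.4   -0.3 -194. ] turn [-7.86 -0.16 28.52] rows>= 5.0 4.0
```

```bash
python3 -m jog '[{"grip":0.2,"dx":-0.001,"dy":0,"dz":-0.005,"wx":0,"wy":0,"wz":0},{"grip":0.2,"dx":-0.003,"dy":0,"dz":-0.012,"wx":0,"wy":0,"wz":0},{"grip":0.2,"dx":0.005,"dy":0,"dz":-0.02,"wx":0,"wy":0,"wz":0},{"grip":0.2,"dx":0.005,"dy":0,"dz":-0.02,"wx":0,"wy":0,"wz":0}]' 30; python3 - <<'E'
from h import *
s=snap('scene','s16.png');w=snap('wrist','w16.png');print(readout.sense()['force'],readout.sense()['width'])
a=cv2.resize(s['pixels'][240:370,220:340,::-1],(480,520),interpolation=cv2.INTER_CUBIC)
cv2.imwrite('pics/c16.png',a)
E
```

```text
clock: 15.0
position: [0.4087, 0.1692, 0.1206]
eef_rot: [0.979, 0.156, 0.131, -0.022]
force: [0.6, 0.0, 0.3]
width: 0.0333
[-0.5954413   0.47355335 -0.69057991] 0.03320747063640011
```

View pics/c16.png

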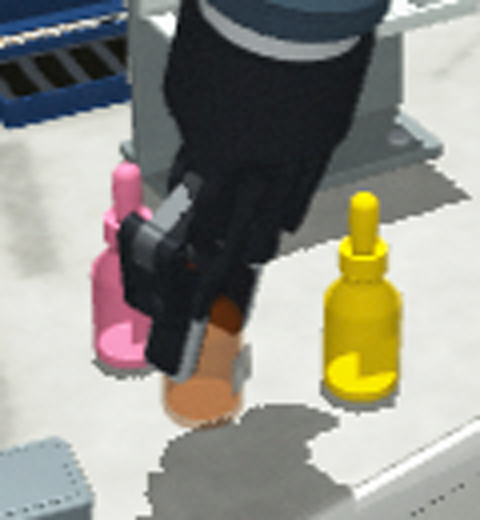

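View pics/w16.png

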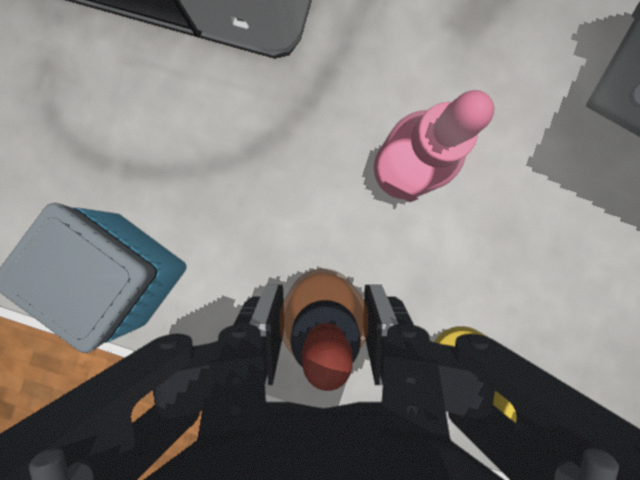

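```bash
cat >> h.py <<'E'
SC=np.array([.601,-.0124,.170]); YS=-11.4
XS=np.array([np.cos(np.radians(YS)),np.sin(np.radians(YS)),0]);YSv=np.array([-XS[1],XS[0],0])
def hold(x,y,z): return SC+x*XS+y*YSv+np.array([0,0,z-.070])
E
python3 - <<'E'
from h import *
p,R,s=pose()
yaw=np.degrees(np.arctan2(R[1,0],R[0,0]));tilt=np.degrees(np.arctan2(R[2,0],np.hypot(R[0,0],R[1,0])));print(yaw,tilt, R[2])
Rn=Ro.from_euler('z',YS-yaw,degrees=True).as_matrix()@R
off=Ro.from_euler('z',YS-yaw,degrees=True).as_matrix()@np.array([.0145,.0046,0])
b=hold(-.054,.002,.005)
print(b); t=b-off+[0,0,.0991]
go(t+[0,0,.09],Rn); go(t,Rn)
go([.408,.169,.30],Ro.from_euler('z',(YS-yaw)/3,degrees=True).as_matrix()@R)
E
```

```text
18.12748935031641 15.18049170346674 [ 0.26186059 -0.00286434 -0.96510146]
[5.48460671e-01 2.34038730e-04 1.05000000e-01]
shift mm [ 111.6  196.2 -151.3] turn [-7.73  0.08 28.5 ] rows>= 6.0 4.0
shift mm [ 88.  196.5 -64.5] turn [-7.73  0.08 28.5 ] rows>= 5.0 4.0
shift mm [  47.7   -0.3 -174.2] turn [-2.58  0.03  9.5 ] rows>= 4.0 2.0
```

```bash
python3 -m jog '[{"grip":0.2,"dx":0.008,"dy":0,"dz":-0.03,"wx":0,"wy":0,"wz":0},{"grip":0.2,"dx":0.02,"dy":0,"dz":-0.07,"wx":-1,"wy":0,"wz":3},{"grip":0.2,"dx":0.031,"dy":0,"dz":-0.115,"wx":-2,"wy":0,"wz":7},{"grip":0.2,"dx":0.045,"dy":0.01,"dz":-0.155,"wx":-3,"wy":0,"wz":11},{"grip":0.2,"dx":0.06,"dy":0.045,"dz":-0.16,"wx":-4,"wy":0,"wz":15},{"grip":0.2,"dx":0.075,"dy":0.085,"dz":-0.158,"wx":-5.2,"wy":0,"wz":19},{"grip":0.2,"dx":0.09,"dy":0.125,"dz":-0.156,"wx":-6.2,"wy":0,"wz":23},{"grip":0.2,"dx":0.102,"dy":0.165,"dz":-0.153,"wx":-7.2,"wy":0.1,"wz":26.5},{"grip":0.2,"dx":0.1115,"dy":0.19,"dz":-0.1515,"wx":-7.7,"wy":0.1,"wz":28.5},{"grip":0.2,"dx":0.1115,"dy":0.196,"dz":-0.1515,"wx":-7.7,"wy":0.1,"wz":28.5},{"grip":0.2,"dx":0.1115,"dy":0.196,"dz":-0.1515,"wx":-7.7,"wy":0.1,"wz":28.5},{"grip":0.2,"dx":0.1115,"dy":0.196,"dz":-0.1515,"wx":-7.7,"wy":0.1,"wz":28.5}]' 30; python3 - <<'E'
from h import *
s=snap('scene','s17.png');w=snap('wrist','w17.png')
p,R,q=pose();yaw=np.degrees(np.arctan2(R[1,0],R[0,0]));print(yaw,R[2],q['width'],q['force'])
b=hold(-.054,.002,.005); Rz=Ro.from_euler('z',yaw-18.13,degrees=True).as_matrix()
print('bottle now holder-rel', (lambda d:(d@XS,d@YSv,d[2]))(p+Rz@[.0145,.0046,-.0991]-hold(0,0,0)))
cv2.imwrite('pics/c17.png',cv2.resize(s['pixels'][130:270,220:370,::-1],(600,560),interpolation=cv2.INTER_CUBIC))
E
```

```text
clock: 16.3
position: [0.5324, 0.0043, 0.2931]
eef_rot: [0.987, -0.098, 0.13, 0.011]
force: [0.5, -0.6, -0.7]
width: 0.0334
-11.325357756329735 [ 0.26034459 -0.0034542  -0.96550959] 0.033789945049543656 [-0.04964677  0.24980261  0.29051805]
bottle now holder-rel (np.float64(-0.055208535355183254), np.float64(0.0030565059197704184), np.float64(0.0944782901389273))
```

View pics/c17.png

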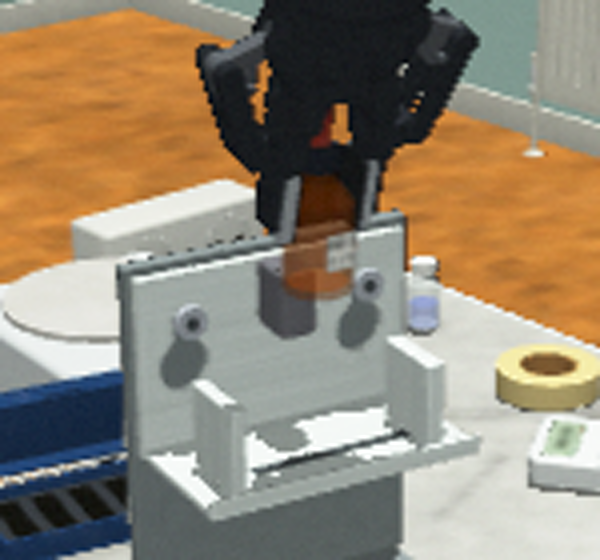

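View pics/w17.png

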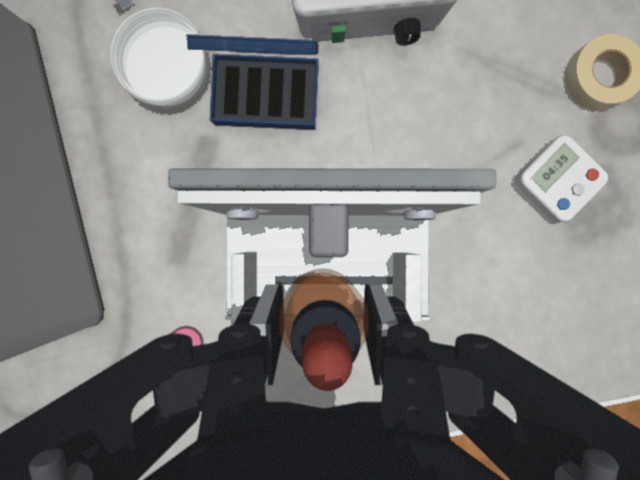

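```bash
python3 - <<'E'
from h import *
w=load('w17.png')
def hr(X): d=X-hold(0,0,0); return np.round([d@XS*1e3,d@YSv*1e3,d[2]*1e3],1)
for q,z in [((310.5,206),.1955),((347,206),.1955),((347,256),.1955),((310,256),.1955),((179,192),.195),((481,192),.195),((179,203),.195),((480,203),.195),((169,188),.2),((496,188),.2)]: print(q,hr(onz(w,*q,z)))
print(hr(onz(w,257,260,.15)),hr(onz(w,392,260,.15)))
p,R,q=pose()
print(hr(p+.05*R[:,2]))
b=hold(-.054,.001,.0075)
yaw=-11.33; Rz=Ro.from_euler('z',yaw-18.13,degrees=True).as_matrix()
go(b-Rz@[.0145,.0046,-.0991],R)
E
```

```text
(310.5, 206) [-8.9  9.7 95.5]
(347, 206) [-8.9 -8.4 95.5]
(347, 256) [-33.6  -8.5  95.5]
(310, 256) [-33.7   9.9  95.5]
(179, 192) [-2.1 75.1 95. ]
(481, 192) [ -1.7 -74.8  95. ]
(179, 203) [-7.5 75.1 95. ]
(480, 203) [ -7.2 -74.4  95. ]
(169, 188) [ -0.8  78.  100. ]
(496, 188) [ -0.5 -79.9 100. ]
[-38.   44.4  50. ] [-37.8 -39.1  50. ]
[-57.4   3.4 145.3]
shift mm [-21.5   2.4  84.3] turn [0. 0. 0.] rows>= 2.0 0.0
```

```bash
python3 -m jog '[{"grip":0.2,"dx":-0.005,"dy":0.001,"dz":0.02,"wx":0,"wy":0,"wz":0},{"grip":0.2,"dx":-0.0102,"dy":0.002,"dz":0.04,"wx":0,"wy":0,"wz":0},{"grip":0.2,"dx":-0.0145,"dy":0.0024,"dz":0.057,"wx":0,"wy":0,"wz":0},{"grip":0.2,"dx":-0.0178,"dy":0.0024,"dz":0.07,"wx":0,"wy":0,"wz":0},{"grip":0.2,"dx":-0.0204,"dy":0.0024,"dz":0.08,"wx":0,"wy":0,"wz":0},{"grip":0.2,"dx":-0.0215,"dy":0.0024,"dz":0.084,"wx":0,"wy":0,"wz":0},{"grip":0.2,"dx":-0.0215,"dy":0.0024,"dz":0.084,"wx":0,"wy":0,"wz":0},{"grip":0.2,"dx":-0.0215,"dy":0.0024,"dz":0.084,"wx":0,"wy":0,"wz":0}]' 30; python3 - <<'E'
from h import *
s=snap('scene','s18.png');w=snap('wrist','w18.png')
print(readout.sense()['force'])
cv2.imwrite('pics/c18.png',cv2.resize(s['pixels'][130:270,220:370,::-1],(600,560),interpolation=cv2.INTER_CUBIC))
E
```

```text
clock: 17.2
position: [0.5346, 0.0014, 0.2078]
eef_rot: [0.986, -0.098, 0.132, 0.011]
force: [-0.7, -0.0, 0.0]
width: 0.0332
[ 0.20960952  0.5745056  -0.37659463]
```

View pics/c18.png

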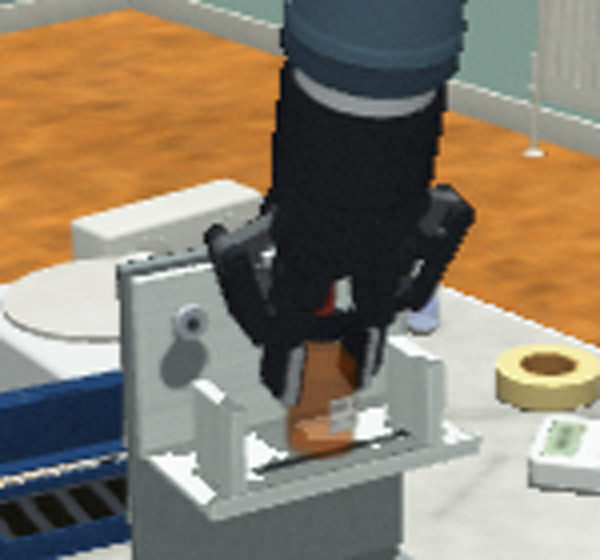

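View pics/w18.png

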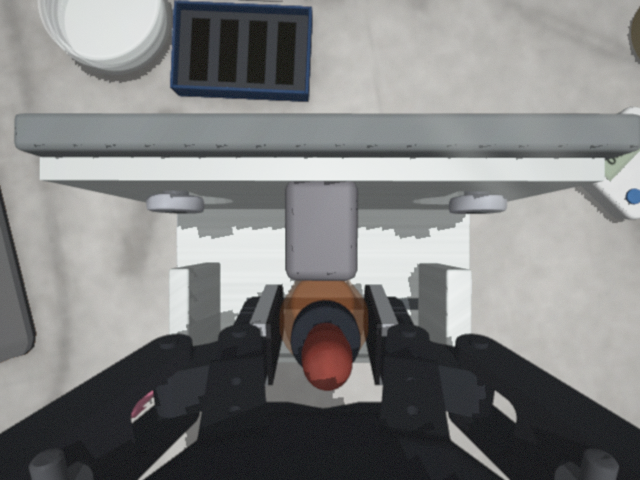

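```bash
python3 -m jog '[{"grip":0.2,"dx":-0.0002,"dy":0,"dz":0.001,"wx":0,"wy":0,"wz":0},{"grip":0.2,"dx":-0.0005,"dy":0,"dz":0.002,"wx":0,"wy":0,"wz":0},{"grip":0.2,"dx":-0.0005,"dy":0,"dz":0.002,"wx":0,"wy":0,"wz":0}]' 30; python3 -c "
from h import *
print(readout.sense()['force'],readout.sense()['position'])"
```

```text
clock: 17.6
position: [0.5343, 0.0012, 0.2051]
eef_rot: [0.986, -0.098, 0.131, 0.011]
force: [0.0, -0.0, -0.7]
width: 0.0335
[ 0.02566497 -0.04763228 -0.72294698] [0.53427686 0.00120461 0.20505351]
```

```bash
python3 -m jog '[{"grip":0.2,"dx":-0.0002,"dy":0,"dz":0.001,"wx":0,"wy":0,"wz":0},{"grip":0.2,"dx":-0.0002,"dy":0,"dz":0.001,"wx":0,"wy":0,"wz":0},{"grip":0.2,"dx":-0.0002,"dy":0,"dz":0.001,"wx":0,"wy":0,"wz":0}]' 30; python3 -c "
from h import *
print(readout.sense()['force'],readout.sense()['position'])"
```

```text
clock: 17.9
position: [0.5344, 0.0012, 0.204]
eef_rot: [0.986, -0.098, 0.131, 0.011]
force: [0.4, 0.4, -0.0]
width: 0.0332
[ 0.42385634  0.41622368 -0.03296721] [0.53440025 0.00119786 0.20399502]
```

```bash
python3 -m jog '[{"grip":0.2,"dx":-0.0002,"dy":0,"dz":0.001,"wx":0,"wy":0,"wz":0},{"grip":0.2,"dx":-0.0002,"dy":0,"dz":0.001,"wx":0,"wy":0,"wz":0},{"grip":0.2,"dx":-0.0005,"dy":0,"dz":0.002,"wx":0,"wy":0,"wz":0},{"grip":0.2,"dx":-0.0005,"dy":0,"dz":0.002,"wx":0,"wy":0,"wz":0}]' 30; python3 -c "
from h import *
print(readout.sense()['force'],readout.sense()['position'])
s=snap('scene','s19.png')
cv2.imwrite('pics/c19.png',cv2.resize(s['pixels'][190:270,250:350,::-1],(800,640)[0:1]+(600,),interpolation=cv2.INTER_CUBIC))"
```

```text
clock: 18.3
position: [0.5346, 0.0012, 0.2027]
eef_rot: [0.986, -0.098, 0.132, 0.012]
force: [-2.6, 0.3, 7.1]
width: 0.0333
[-2.55182905  0.31508616  7.11522516] [0.53464586 0.00115436 0.20270876]
```

View pics/c19.png

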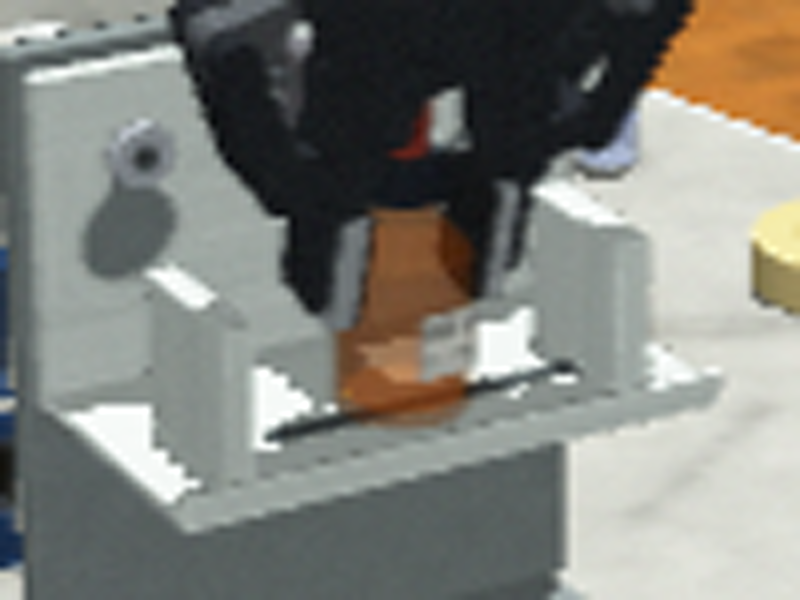

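```bash
python3 -m jog '[{"grip":0.2,"dx":0.0002,"dy":0,"dz":-0.0008,"wx":0,"wy":0,"wz":0},{"grip":0.38,"dx":0.0002,"dy":0,"dz":-0.0008,"wx":0,"wy":0,"wz":0},{"grip":0.44,"dx":0.0002,"dy":0,"dz":-0.0008,"wx":0,"wy":0,"wz":0},{"grip":0.5,"dx":0.0002,"dy":0,"dz":-0.0008,"wx":0,"wy":0,"wz":0},{"grip":0.52,"dx":0.0002,"dy":0,"dz":-0.0008,"wx":0,"wy":0,"wz":0},{"grip":0.52,"dx":0.0002,"dy":0,"dz":-0.0008,"wx":0,"wy":0,"wz":0},{"grip":0.52,"dx":0.0002,"dy":0,"dz":-0.0008,"wx":0,"wy":0,"wz":0}]' 30; python3 - <<'E'
from h import *
print(readout.sense()['force'])
s=snap('scene','s20.png');w=snap('wrist','w20.png')
a=cv2.resize(s['pixels'][190:270,250:350,::-1],(400,320),interpolation=cv2.INTER_CUBIC)
b=cv2.resize(w['pixels'][100:420,120:520,::-1],(400,320))
cv2.imwrite('pics/c20.png',np.hstack([a,b]))
E
```

```text
clock: 19.05
position: [0.5344, 0.0012, 0.2028]
eef_rot: [0.986, -0.098, 0.131, 0.011]
force: [0.1, -1.0, -0.7]
width: 0.0444
[ 0.07781611 -1.03696119 -0.71948654]
```

View pics/c20.png

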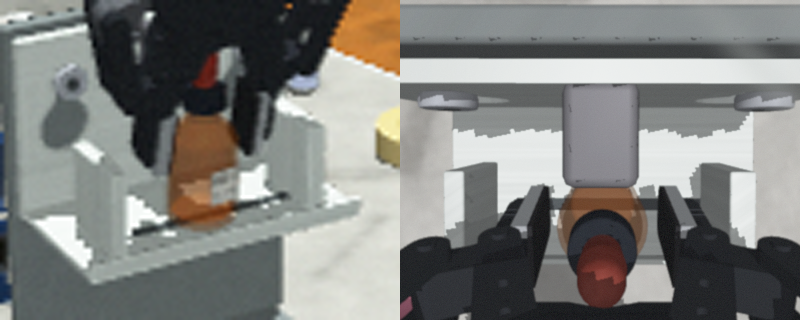

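```bash
python3 -m jog '[{"grip":0.52,"dx":0,"dy":0,"dz":-0.01,"wx":0,"wy":0,"wz":0},{"grip":0.52,"dx":0,"dy":0,"dz":-0.03,"wx":0,"wy":0,"wz":0},{"grip":0.52,"dx":0,"dy":0,"dz":-0.06,"wx":0,"wy":0,"wz":0},{"grip":0.52,"dx":0,"dy":0,"dz":-0.1,"wx":0,"wy":0,"wz":0},{"grip":0.52,"dx":0,"dy":0,"dz":-0.14,"wx":0,"wy":0,"wz":0},{"grip":0.3,"dx":0,"dy":0,"dz":-0.14,"wx":0,"wy":0,"wz":0},{"grip":0,"dx":0,"dy":0,"dz":-0.14,"wx":0,"wy":0,"wz":0}]' 30; python3 - <<'E'
from h import *
w=snap('wrist','w21.png')
R=Rt(YS,30)
go(hold(-.050,-.095,.030)-.10*R[:,2]*0+[0,0,.09],R,.073)
go(hold(-.050,-.095,.030),R,.073)
E
```

```text
clock: 19.85
position: [0.4985, 0.008, 0.3396]
eef_rot: [0.986, -0.098, 0.133, 0.012]
force: [-1.2, -1.1, -0.5]
width: 0.0162
shift mm [ 3.5 95.  57.4] turn [-0.19 14.84 -0.03] rows>= 3.0 2.0
shift mm [-20.   95.2 144.3] turn [-0.19 14.84 -0.03] rows>= 4.0 2.0
```

View pics/w21.png

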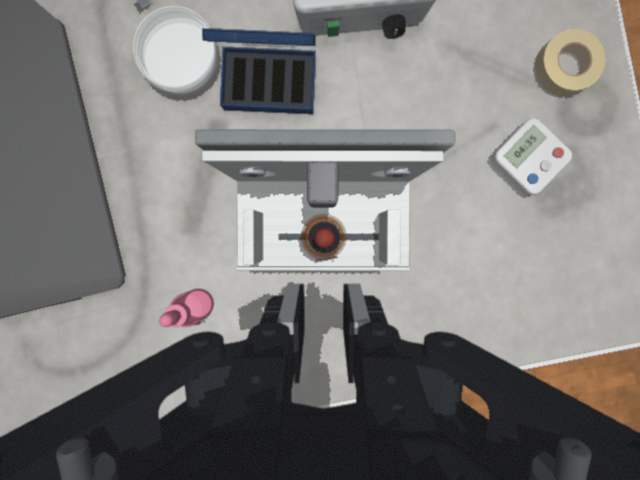

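```bash
python3 - <<'E'
from h import *
w=load('w21.png')
def hr(X): d=X-hold(0,0,0); return np.round([d@XS*1e3,d@YSv*1e3,d[2]*1e3],1)
for q in [(401,212),(401,265),(387,212),(387,265),(243,212),(243,265),(253,240)]: print(q,hr(onz(w,*q,.15)))
print(hr(onz(w,323,237,.2)))
E
python3 -m jog '[{"grip":0,"dx":0.001,"dy":0.03,"dz":0.01,"wx":0,"wy":4,"wz":0},{"grip":0,"dx":0.002,"dy":0.07,"dz":0.03,"wx":0,"wy":9,"wz":0},{"grip":0,"dx":0.0035,"dy":0.095,"dz":0.0575,"wx":0,"wy":14.8,"wz":0},{"grip":0,"dx":0.0035,"dy":0.095,"dz":0.0575,"wx":0,"wy":14.8,"wz":0},{"grip":0,"dx":0.0035,"dy":0.095,"dz":0.0575,"wx":0,"wy":14.8,"wz":0},{"grip":0,"dx":0.0035,"dy":0.095,"dz":0.0575,"wx":0,"wy":14.8,"wz":0}]' 30; python3 - <<'E'
from h import *
w=snap('wrist','w22.png');print(readout.sense()['q'])
R=Rt(YS,30)
go(hold(-.050,-.095,.030),R,.073)
E
```

```text
(401, 212) [-37.4 -57.7  50. ]
(401, 265) [-76.8 -57.7  50. ]
(387, 212) [-37.4 -47.2  50. ]
(387, 265) [-76.9 -47.3  50. ]
(243, 212) [-37.6  60.   50. ]
(243, 265) [-77.   59.9  50. ]
(253, 240) [-58.4  52.5  50. ]
[-57.    0.2 100. ]
clock: 20.5
position: [0.4987, -0.0885, 0.2838]
eef_rot: [0.961, -0.096, 0.257, 0.024]
force: [0.2, 0.0, 0.2]
width: 0.0001
[-0.47632299 -0.03016535  2.01850778  0.23085213  0.66023379  1.14531045]
shift mm [-46.8   0.7  78.1] turn [-0.2  0.   0. ] rows>= 2.0 1.0
```

View pics/w22.png

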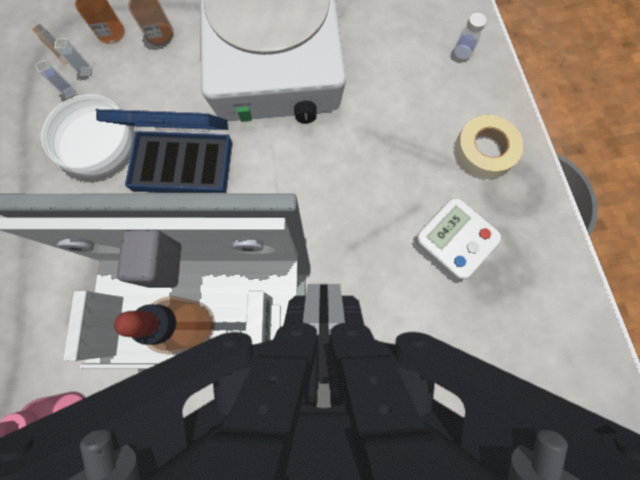

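```bash
python3 -m jog '[{"grip":0,"dx":-0.012,"dy":0,"dz":0.02,"wx":0,"wy":0,"wz":0},{"grip":0,"dx":-0.027,"dy":0,"dz":0.045,"wx":0,"wy":0,"wz":0},{"grip":0,"dx":-0.04,"dy":0,"dz":0.067,"wx":0,"wy":0,"wz":0},{"grip":0,"dx":-0.047,"dy":0,"dz":0.078,"wx":0,"wy":0,"wz":0},{"grip":0,"dx":-0.047,"dy":0,"dz":0.078,"wx":0,"wy":0,"wz":0},{"grip":0,"dx":-0.047,"dy":0,"dz":0.078,"wx":0,"wy":0,"wz":0}]' 30; python3 - <<'E'
from h import *
s=snap('scene','s23.png');w=snap('wrist','w23.png');print(readout.sense()['force'])
R=Rt(YS,30)
go(hold(-.050,-.095,.030),R,.073)
a=cv2.resize(s['pixels'][180:270,250:370,::-1],(427,320),interpolation=cv2.INTER_CUBIC)
b=cv2.resize(w['pixels'][:,:,::-1],(427,320))
cv2.imwrite('pics/c23.png',np.hstack([a,b])[:,:800])
E
```

```text
clock: 21.15
position: [0.4974, -0.0876, 0.1931]
eef_rot: [0.961, -0.095, 0.258, 0.024]
force: [-0.2, -0.2, 0.3]
width: 0.0001
[0.39277152 0.44417348 0.9288855 ]
shift mm [-0.1  0.4  0.4] turn [-0.17 -0.11  0.02] rows>= 1.0 1.0
```

View pics/c23.png

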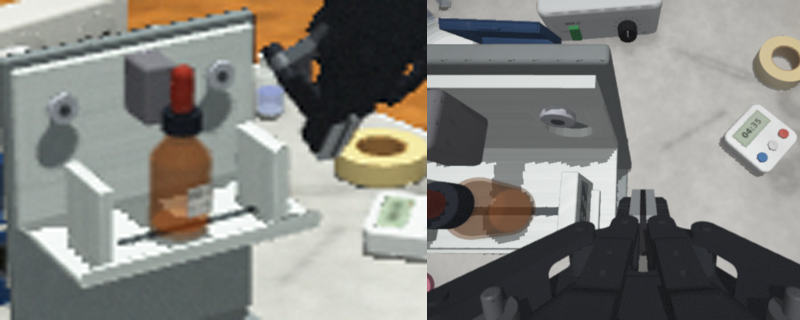

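```bash
python3 -m jog '[{"grip":0,"dx":0,"dy":-0.005,"dz":0,"wx":0,"wy":0,"wz":0},{"grip":0,"dx":0,"dy":-0.01,"dz":0,"wx":0,"wy":0,"wz":0},{"grip":0,"dx":0,"dy":-0.014,"dz":0,"wx":0,"wy":0,"wz":0},{"grip":0,"dx":0,"dy":-0.017,"dz":0,"wx":0,"wy":0,"wz":0},{"grip":0,"dx":0,"dy":-0.02,"dz":0,"wx":0,"wy":0,"wz":0},{"grip":0,"dx":0,"dy":-0.023,"dz":0,"wx":0,"wy":0,"wz":0},{"grip":0,"dx":0,"dy":-0.026,"dz":0,"wx":0,"wy":0,"wz":0},{"grip":0,"dx":0,"dy":-0.029,"dz":0,"wx":0,"wy":0,"wz":0},{"grip":0,"dx":0,"dy":-0.032,"dz":0,"wx":0,"wy":0,"wz":0},{"grip":0,"dx":0,"dy":-0.035,"dz":0,"wx":0,"wy":0,"wz":0},{"grip":0,"dx":0,"dy":-0.038,"dz":0,"wx":0,"wy":0,"wz":0},{"grip":0,"dx":0,"dy":-0.041,"dz":0,"wx":0,"wy":0,"wz":0},{"grip":0,"dx":0,"dy":-0.044,"dz":0,"wx":0,"wy":0,"wz":0},{"grip":0,"dx":0,"dy":-0.047,"dz":0,"wx":0,"wy":0,"wz":0},{"grip":0,"dx":0,"dy":-0.05,"dz":0,"wx":0,"wy":0,"wz":0}]' 30; python3 - <<'E'
from h import *
s=snap('scene','s24.png');w=snap('wrist','w24.png');print(readout.sense()['force'])
a=cv2.resize(s['pixels'][180:270,250:370,::-1],(400,300),interpolation=cv2.INTER_CUBIC)
b=cv2.resize(w['pixels'][:,:,::-1],(400,300))
cv2.imwrite('pics/c24.png',np.hstack([a,b]))
E
```

```text
clock: 22.75
position: [0.506, -0.0387, 0.1921]
eef_rot: [0.961, -0.096, 0.257, 0.024]
force: [-0.3, -1.6, -1.4]
width: -0.0001
[ 0.40821769 -1.32468314  0.69543182]
```

View pics/c24.png

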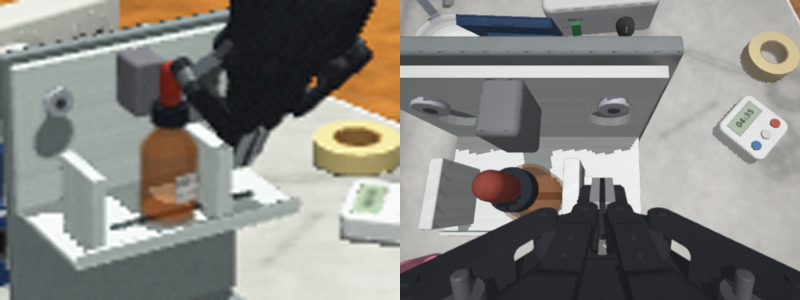

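```bash
python3 - <<'E'
from h import *
w=load('w24.png');cv2.imwrite('pics/w24c.png',cv2.resize(w['pixels'][200:400,40:360,::-1],None,fx=2.5,fy=2.5,interpolation=cv2.INTER_CUBIC))
E
```

```text
(no output)
```

View pics/w24c.png

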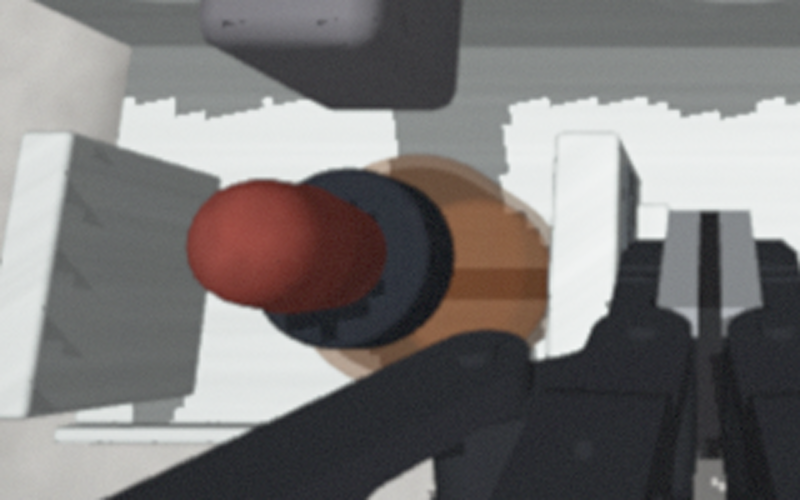

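```bash
python3 -m jog '[{"grip":0,"dx":0,"dy":0.003,"dz":0,"wx":0,"wy":0,"wz":0},{"grip":0,"dx":-0.004,"dy":0.003,"dz":-0.006,"wx":0,"wy":0,"wz":0},{"grip":0,"dx":-0.0075,"dy":0.003,"dz":-0.011,"wx":0,"wy":0,"wz":0},{"grip":0,"dx":-0.0075,"dy":0.003,"dz":-0.011,"wx":0,"wy":0,"wz":0}]' 30; python3 - <<'E'
from h import *
s=snap('scene','s25.png');w=snap('wrist','w25.png');q=readout.sense();print(q['force'])
p,R,_=pose();d=p+.073*R[:,2]-hold(0,0,0);print('tip',d@XS,d@YSv,d[2])
def hr(X): d=X-hold(0,0,0); return np.round([d@XS*1e3,d@YSv*1e3,d[2]*1e3],1)
a=cv2.resize(s['pixels'][180:270,250:370,::-1],(400,300),interpolation=cv2.INTER_CUBIC)
b=cv2.resize(w['pixels'][180:420,40:360,::-1],(400,300))
cv2.imwrite('pics/c25.png',np.hstack([a,b]))
E
```

```text
clock: 23.25
position: [0.4928, -0.0393, 0.1982]
eef_rot: [0.961, -0.096, 0.257, 0.024]
force: [-0.2, 0.8, -0.7]
width: 0.0001
[ 0.24020979 -0.45580508  0.19888729]
tip -0.06355079987949087 -0.047669790190086804 0.035042220083064596
```

View pics/c25.png

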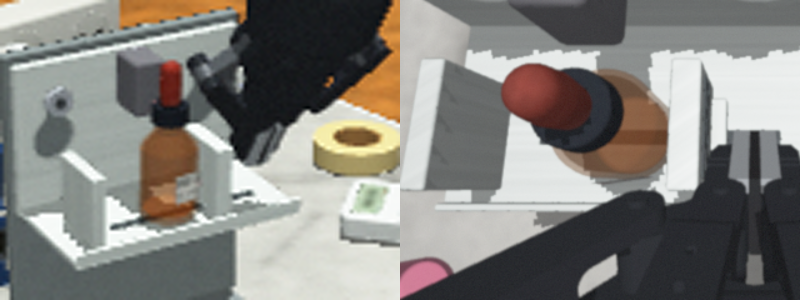

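```bash
python3 -m jog '[{"grip":0,"dx":0,"dy":-0.003,"dz":0,"wx":0,"wy":0,"wz":0},{"grip":0,"dx":0,"dy":-0.005,"dz":0,"wx":0,"wy":0,"wz":0},{"grip":0,"dx":0,"dy":-0.007,"dz":0,"wx":0,"wy":0,"wz":0},{"grip":0,"dx":0,"dy":-0.009,"dz":0,"wx":0,"wy":0,"wz":0},{"grip":0,"dx":0,"dy":-0.011,"dz":0,"wx":0,"wy":0,"wz":0},{"grip":0,"dx":0,"dy":-0.013,"dz":0,"wx":0,"wy":0,"wz":0},{"grip":0,"dx":0,"dy":-0.015,"dz":0,"wx":0,"wy":0,"wz":0},{"grip":0,"dx":0,"dy":-0.017,"dz":0,"wx":0,"wy":0,"wz":0},{"grip":0,"dx":0,"dy":-0.019,"dz":0,"wx":0,"wy":0,"wz":0},{"grip":0,"dx":0,"dy":-0.021,"dz":0,"wx":0,"wy":0,"wz":0},{"grip":0,"dx":0,"dy":-0.023,"dz":0,"wx":0,"wy":0,"wz":0},{"grip":0,"dx":0,"dy":-0.025,"dz":0,"wx":0,"wy":0,"wz":0},{"grip":0,"dx":0,"dy":-0.027,"dz":0,"wx":0,"wy":0,"wz":0},{"grip":0,"dx":0,"dy":-0.029,"dz":0,"wx":0,"wy":0,"wz":0},{"grip":0,"dx":0,"dy":-0.03,"dz":0,"wx":0,"wy":0,"wz":0}]' 30; python3 - <<'E'
from h import *
s=snap('scene','s26.png');w=snap('wrist','w26.png');q=readout.sense();print(q['force'])
p,R,_=pose();d=p+.073*R[:,2]-hold(0,0,0);print('tip',d@XS,d@YSv,d[2])
a=cv2.resize(s['pixels'][180:270,250:370,::-1],(400,300),interpolation=cv2.INTER_CUBIC)
b=cv2.resize(w['pixels'][180:420,40:360,::-1],(400,300))
cv2.imwrite('pics/c26.png',np.hstack([a,b]))
E
```

```text
clock: 24.85
position: [0.4997, -0.0099, 0.1981]
eef_rot: [0.961, -0.096, 0.257, 0.024]
force: [0.5, -1.8, -0.0]
width: -0.0001
[ 0.65886469 -0.88271713  1.17759044]
tip -0.06344449464947385 -0.017390473557403585 0.03480078012441559
```

View pics/c26.png

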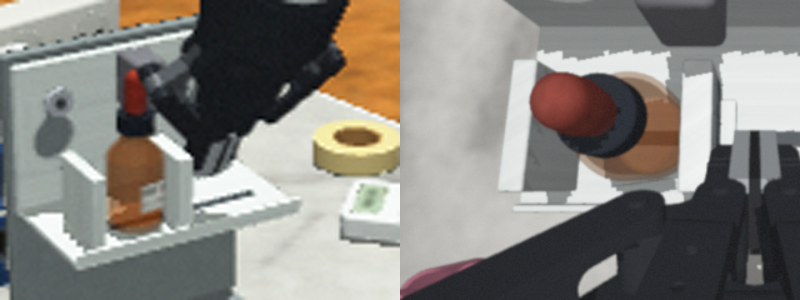

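```bash
python3 -m jog '[{"grip":0,"dx":0,"dy":-0.002,"dz":0,"wx":0,"wy":0,"wz":0},{"grip":0,"dx":0,"dy":-0.0035,"dz":0,"wx":0,"wy":0,"wz":0},{"grip":0,"dx":0,"dy":-0.005,"dz":0,"wx":0,"wy":0,"wz":0},{"grip":0,"dx":0,"dy":-0.0065,"dz":0,"wx":0,"wy":0,"wz":0},{"grip":0,"dx":0,"dy":-0.0075,"dz":0,"wx":0,"wy":0,"wz":0},{"grip":0,"dx":0,"dy":-0.0075,"dz":0,"wx":0,"wy":0,"wz":0}]' 30; python3 - <<'E'
from h import *
s=snap('scene','s27.png');w=snap('wrist','w27.png');q=readout.sense();print(q['force'])
p,R,_=pose();d=p+.073*R[:,2]-hold(0,0,0);print('tip',d@XS,d@YSv,d[2])
a=cv2.resize(s['pixels'][180:270,250:370,::-1],(400,300),interpolation=cv2.INTER_CUBIC)
b=cv2.resize(w['pixels'][180:420,40:360,::-1],(400,300))
cv2.imwrite('pics/c27.png',np.hstack([a,b]))
E
```

```text
clock: 25.55
position: [0.501, -0.0026, 0.198]
eef_rot: [0.961, -0.096, 0.257, 0.024]
force: [0.1, -2.4, -0.9]
width: -0.0002
[ 0.87687675 -1.56579637  0.78736422]
tip -0.06358228320534029 -0.009936979852442082 0.03473939222533176
```

View pics/c27.png

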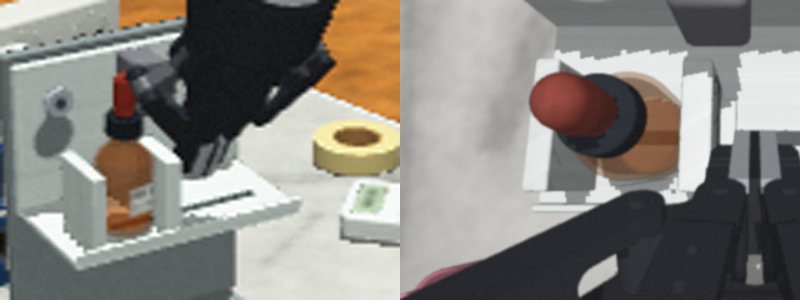

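```bash
python3 -m jog '[{"grip":0,"dx":0,"dy":-0.001,"dz":0,"wx":0,"wy":0,"wz":0},{"grip":0,"dx":0,"dy":-0.002,"dz":0,"wx":0,"wy":0,"wz":0},{"grip":0,"dx":0,"dy":-0.003,"dz":0,"wx":0,"wy":0,"wz":0},{"grip":0,"dx":0,"dy":-0.003,"dz":0,"wx":0,"wy":0,"wz":0}]' 30; python3 -c "
from h import *
print(readout.sense()['force'],readout.sense()['moment'])"
```

```text
clock: 26.05
position: [0.5015, 0.0003, 0.198]
eef_rot: [0.961, -0.096, 0.257, 0.024]
force: [-0.2, -2.2, 0.7]
width: -0.0001
[-0.21278115 -2.19951196  0.74028389] [-0.28704453  0.1831235  -0.16603969]
```

```bash
python3 -m jog '[{"grip":0,"dx":0,"dy":-0.001,"dz":0,"wx":0,"wy":0,"wz":0},{"grip":0,"dx":0,"dy":-0.002,"dz":0,"wx":0,"wy":0,"wz":0},{"grip":0,"dx":0,"dy":-0.002,"dz":0,"wx":0,"wy":0,"wz":0}]' 30; python3 - <<'E'
from h import *
s=snap('scene','s28.png');w=snap('wrist','w28.png');q=readout.sense();print(q['force'],q['moment'])
p,R,_=pose();d=p+.073*R[:,2]-hold(0,0,0);print('tip',d@XS,d@YSv,d[2])
a=cv2.resize(s['pixels'][180:270,250:370,::-1],(400,300),interpolation=cv2.INTER_CUBIC)
b=cv2.resize(w['pixels'][180:420,40:360,::-1],(400,300))
cv2.imwrite('pics/c28.png',np.hstack([a,b]))
E
```

```text
clock: 26.35
position: [0.502, 0.0022, 0.198]
eef_rot: [0.961, -0.096, 0.257, 0.024]
force: [0.6, -2.5, 1.1]
width: 0.0001
[-0.59645179 -2.237278    0.60354518] [-0.28772556  0.21589174 -0.13454621]
tip -0.06353501853599228 -0.005045234508826415 0.03477211442027167
```

View pics/c28.png

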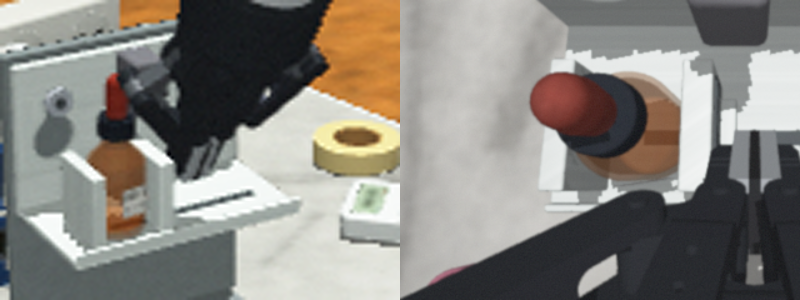

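```bash
for i in 1; do :; done; python3 -m jog '[{"grip":0,"dx":0,"dy":-0.001,"dz":0,"wx":0,"wy":0,"wz":0},{"grip":0,"dx":0,"dy":-0.002,"dz":0,"wx":0,"wy":0,"wz":0},{"grip":0,"dx":0,"dy":-0.002,"dz":0,"wx":0,"wy":0,"wz":0}]' 30; python3 -c "
from h import *
print(readout.sense()['force'],readout.sense()['position'])"
```

```text
clock: 26.75
position: [0.5023, 0.0033, 0.1983]
eef_rot: [0.961, -0.096, 0.257, 0.025]
force: [-4.3, -8.7, 3.4]
width: 0.0002
[-4.3121853  -8.65666573  3.42604157] [0.50230146 0.00328225 0.1982891 ]
```

```bash
python3 -m jog '[{"grip":0,"dx":0,"dy":-0.0004,"dz":0,"wx":0,"wy":0,"wz":0},{"grip":0,"dx":0,"dy":-0.0004,"dz":0,"wx":0,"wy":0,"wz":0},{"grip":0,"dx":0,"dy":-0.0004,"dz":0,"wx":0,"wy":0,"wz":0}]' 30; python3 - <<'E'
from h import *
s=snap('scene','s29.png');w=snap('wrist','w29.png');q=readout.sense();print(q['force'],q['moment'])
a=cv2.resize(s['pixels'][180:270,250:370,::-1],(400,300),interpolation=cv2.INTER_CUBIC)
b=cv2.resize(w['pixels'][180:420,40:360,::-1],(400,300))
cv2.imwrite('pics/c29.png',np.hstack([a,b]))
E
```

```text
clock: 27.05
position: [0.5023, 0.0034, 0.1983]
eef_rot: [0.961, -0.096, 0.257, 0.025]
force: [-5.0, -11.2, 4.8]
width: 0.0001
[ -4.88008088 -10.83768354   2.49093403] [-1.48137943  0.58126323 -0.84407075]
```

View pics/c29.png

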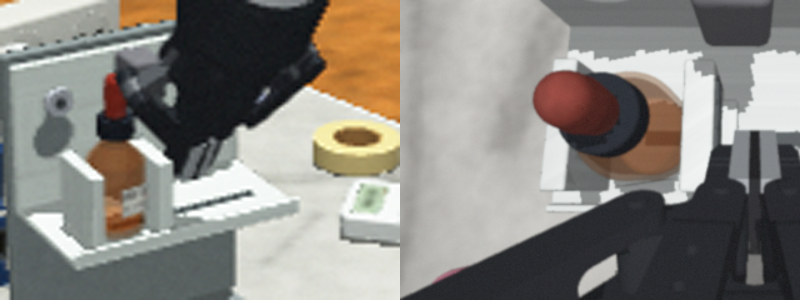

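```bash
python3 - <<'E'
from h import *
w=load('w29.png');cv2.imwrite('pics/w29c.png',cv2.resize(w['pixels'][190:370,130:350,::-1],None,fx=3.3,fy=3.3,interpolation=cv2.INTER_CUBIC))
E
```

```text
(no output)
```

View pics/w29c.png

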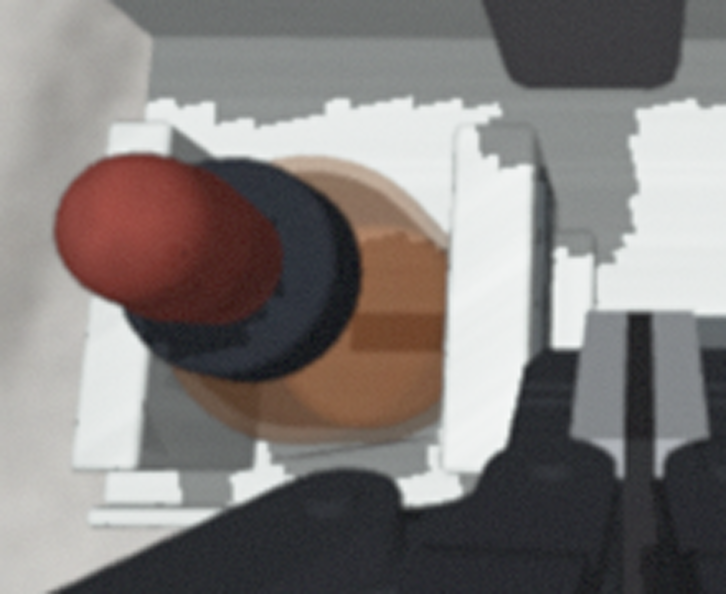

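```bash
python3 - <<'E'
from h import *
w=load('w29.png')
def hr(X): d=X-hold(0,0,0); return np.round([d@XS*1e3,d@YSv*1e3,d[2]*1e3],1)
g=lambda x,y:((x+.5)/3.3-.5+130,(y+.5)/3.3-.5+190)
for n,q in dict(fo_r=(110,123),fi_r=(171,123),si_r=(460,126),so_r=(533,126),fo_f=(73,469),fi_f=(137,468),si_f=(443,470)).items(): print(n,hr(onz(w,*g(*q),.149)))
print('bulb',hr(onz(w,*g(135,215),.2)))
E
```

```text
fo_r [-35.   60.9  49. ]
fi_r [-35.   53.4  49. ]
si_r [-35.4  17.9  49. ]
so_r [-35.4   8.9  49. ]
fo_f [-76.3  60.5  49. ]
fi_f [-76.2  53.2  49. ]
si_f [-76.4  18.3  49. ]
bulb [-58.3  34.9 100. ]
```

```bash
python3 -m jog '[{"grip":0,"dx":0,"dy":-0.0004,"dz":0,"wx":0,"wy":0,"wz":0},{"grip":0,"dx":0,"dy":0,"dz":0,"wx":0,"wy":0,"wz":0},{"grip":0,"dx":0,"dy":0.001,"dz":0,"wx":0,"wy":0,"wz":0},{"grip":0,"dx":0,"dy":0.003,"dz":0,"wx":0,"wy":0,"wz":0},{"grip":0,"dx":0,"dy":0.008,"dz":0,"wx":0,"wy":0,"wz":0},{"grip":0,"dx":0,"dy":0.015,"dz":0,"wx":0,"wy":0,"wz":0},{"grip":0,"dx":0,"dy":0.02,"dz":-0.02,"wx":0,"wy":0,"wz":0},{"grip":0,"dx":0,"dy":0.02,"dz":-0.06,"wx":0,"wy":0,"wz":0},{"grip":0,"dx":0,"dy":0.02,"dz":-0.1,"wx":0,"wy":0,"wz":0},{"grip":0,"dx":0,"dy":0.02,"dz":-0.14,"wx":0,"wy":0,"wz":0},{"grip":0,"dx":0,"dy":0.02,"dz":-0.14,"wx":0,"wy":0,"wz":0},{"grip":0,"dx":0,"dy":0.02,"dz":-0.14,"wx":0,"wy":0,"wz":0}]' 30; python3 - <<'E'
from h import *
s=snap('scene','s30.png');w=snap('wrist','w30.png')
a=cv2.resize(s['pixels'][180:270,250:370,::-1],(400,300),interpolation=cv2.INTER_CUBIC)
b=cv2.resize(w['pixels'][:,:,::-1],(400,300))
cv2.imwrite('pics/c30.png',np.hstack([a,b]))
cv2.imwrite('pics/w30c.png',cv2.resize(w['pixels'][130:330,120:380,::-1],None,fx=3,fy=3,interpolation=cv2.INTER_CUBIC))
E
```

```text
clock: 28.35
position: [0.4298, -0.0014, 0.3201]
eef_rot: [0.961, -0.096, 0.258, 0.024]
force: [-0.4, 0.5, -0.1]
width: -0.0
```

View pics/c30.png

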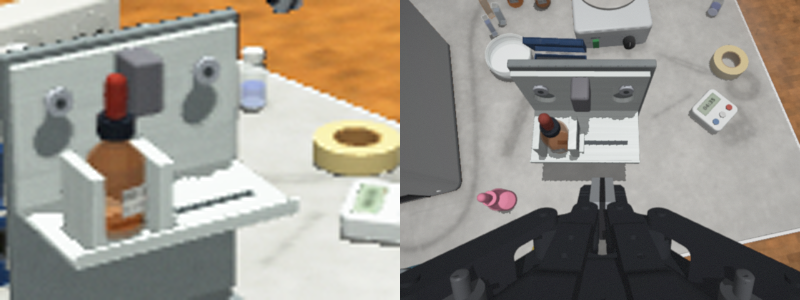

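View pics/w30c.png

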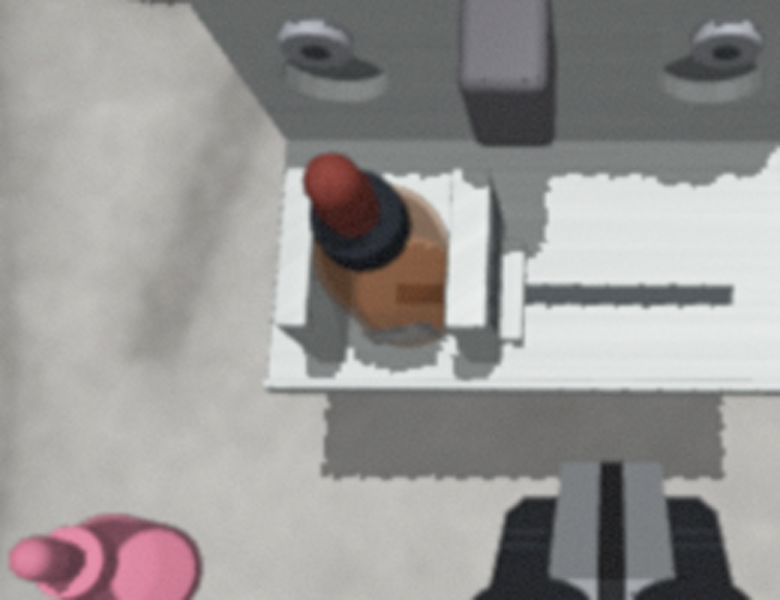

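```bash
python3 - <<'E'
from h import *
w=load('w30.png')
def hr(X): d=X-hold(0,0,0); return np.round([d@XS*1e3,d@YSv*1e3,d[2]*1e3],1)
g=lambda x,y:((x+.5)/3-.5+120,(y+.5)/3-.5+130)
for n,q in dict(fo_f=(277,325),fi_f=(306,325),si_f=(446,327),so_f=(490,327)).items(): print(n,hr(onz(w,*g(*q),.149)))
print('bulb',hr(onz(w,*g(330,172),.198)))
t=snap('top','t31.png');print([np.round(v,4) for v in (onz(t,212,305,0),)])
cv2.imwrite('pics/t31c.png',t['pixels'][150:330,190:470,::-1])
E
```

```text
fo_f [-76.8  59.9  49. ]
fi_f [-76.8  52.7  49. ]
si_f [-77.3  18.1  49. ]
so_f [-77.3   7.3  49. ]
bulb [-57.2  35.9  98. ]
[array([0.4012, 0.2884, 0.    ])]
```

View pics/t31c.png

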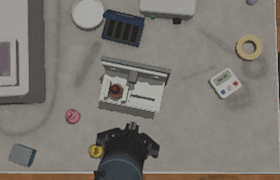

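Jaw gap is about 35 mm with the bottle upright between the jaws, and the bystanders have not moved. Handing in.

```bash
python3 -c "
from workcell import job
print(job.close_job())"
```

```text
the job is handed in; nothing more can be done
None
```

I hung the holder on both screws and stood the amber bottle on its shelf. I then slid the loose jaw shut until it clamped the bottle against the fixed jaw. The job was handed in just after 28 s on the robot's clock, and the hand-in reported no verdict.

**Last checks (wrist, scene and top images):**
- **Hanging:** the screws sit in the narrow slots. The plate's rear face measured about 1–2 mm in front of the panel, within the 6 mm allowed and about the size of the calibration error.
- **Jaw:** the jaws' inner faces are about 35 mm apart, so the jaw reads about 0.069. This is close to the expected clamped value.
- **Bottle:** it is upright, about 35 mm to the holder's +y side and 55–57 mm in front of the rear face.
- **Push force:** it reached about 11 N against a slide drag of about 2 N. That puts roughly 8 N on the bottle, inferred from the wrist force rather than measured directly.
- **Bystanders:** the cassette box, timer and tape roll looked unmoved in the last top view, judged by eye.

**What did not go as planned:** a 40° forward-tilted grasp of the bottle ran into the elbow's joint limit, so I grasped it at 15° instead. During the jaw push, the gripper linkage came close to the bottle, so I backed off and pushed from farther forward.

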